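# Close up the tool chest

## Task

Close up the portable tool chest on the bench: push both of its drawers fully home and push the raised lid down until it sits shut on the chest. Only push with the fingertips or the outside of the fingers: pick nothing up, leave the tools inside where they lie, and do not disturb the other things on the bench.

Things in the scene. Friction and masses are not known exactly. Their poses are not given: they have to be found in the camera images.
- chest: Dark grey steel tool chest, fixed, 200 mm deep (its x), 340 wide (y), 150 high without the lid, on 8 mm feet; open tray in its top 40 mm. Origin: centre of its underside. -x points out of the front, where two drawers slide out one above the other; the lid is hinged at the back (+x); z up. It stands about a quarter turn round: its front looks to the robot's right (about world -y).
- drawer_top (a joint): Upper drawer, the chest's full width, front panel 66 to 108 mm above the bench. Value: how far it stands out in m; 0 is fully home against its stop, 0.12 is the limit. Slides along the chest's x with about 2.5 N of friction plus 6 N per m/s and stays where it is left.
- drawer_low (a joint): Lower drawer, front panel 13 to 62 mm above the bench. Value and feel as the upper drawer.
- top_pull (a point): Centre of the front face of the upper drawer's aluminium pull rail, which runs along the whole front (328 mm), is 18 mm tall and stands 16 mm proud of the front panel; 96 mm above the bench; moves with the drawer. Axes as the chest's.
- low_pull (a point): The same point of the lower drawer's pull rail, 50 mm above the bench. Axes as the chest's.
- lid (a joint): Lid angle in rad: 0 is shut, sitting on the chest; grows as it swings up and back about the hinge along the chest's back top edge. A stiff hinge (0.85 N m of friction; the lid weighs 0.55 kg): it stays where it is left and needs a few newtons at its front edge.
- lid_hinge (a point): Point on the lid's hinge axis, midway across the width: 100 mm behind the chest's centre, 150 mm above the bench. Turns with the lid: its x and z axes are the chest's x and z when the lid is shut.
- lid_edge (a point): Middle of the lid's front edge on its flat outer (top) face: in the lid_hinge frame 200 mm to -x, 30 mm up; turns with the lid. The lid is a shallow pan 200 x 340 x 30 mm of 3 mm sheet. A carry handle, 128 mm long and 8 mm thick, lies across the middle of the outer face 90 mm from the hinge, rising 14 mm above it.
- wrench: Steel combination wrench, 170 x 28 x 8 mm, loose, lying in the upper drawer across its width; it rides with the drawer. Origin: centre of its underside.
- ratchet: Ratchet handle, 180 x 32 x 20 mm, loose, lying in the tray under the lid, below the rim. Origin: middle of its underside.
- spray_can: Spray can, diameter 67 mm, 186 mm high, standing behind the chest. Origin: centre of its underside.
- oil_bottle: White oil bottle with a black cap, diameter 50 mm, 130 mm high, standing behind the chest. Origin: centre of its underside.
- mug: White mug, diameter 80 mm, 92 mm high, with a handle. Origin: centre of its underside.
- tape_roll: Roll of tape lying flat, diameter 100 mm, 24 mm high, in front of the chest near the robot. Origin: centre of its underside.
- hammer: Hammer with a wooden handle, 300 mm long, lying on the bench in front of the chest. Origin: under its middle.
Not all that is in view belongs to the job. There is more than one size of the wrench; the one meant has the size given above.

How it is judged (in metres and radians):
At the end, for the whole second after the job is handed in: Both drawers are within 5 mm of fully home, the lid within 0.03 rad (6 mm at its front edge) of shut, the wrench still in the upper drawer at rest and the ratchet in the tray (value of joint each of drawer_top, drawer_low below 0.005 m and value of joint lid below 0.03 rad and z of wrench in the frame of chest below 0.1 m and z of ratchet in the frame of chest below 0.14 m and linear speed of wrench below 0.02 m/s); the robot touches nothing.
It fails at once if the wrench is lifted out of the drawer (z of wrench in the frame of chest above 0.115 m).
It fails at once if the ratchet is lifted out of the tray or shifted more than 40 mm (z of ratchet in the frame of chest above 0.15 m or distance of ratchet from where it was at the start of the episode above 0.04 m).
It fails at once if the lid is lifted instead of pushed down (value of joint lid above 1.25 rad).
It fails at once if a drawer is pulled out instead of pushed in (value of joint any of drawer_top, drawer_low above 0.105 m).
It fails at once if a thing on the bench is moved more than 30 mm (distance of any of spray_can, oil_bottle, mug, tape_roll, hammer from where it was at the start of the episode above 0.03 m).
It also fails if it takes over 54 s, if anything falls off the work surface, if the arm or the gripper's body presses on something with over 40 N, if the wrist force passes 120 N, or if a joint passes its speed limit or range.

## Robot

A 6-joint arm with a two-finger parallel gripper is mounted at the origin on the work surface. World frame = base frame: x ahead of the robot, y to its left, z up, the work surface at z = 0. Lengths are in m, angles in degrees, forces in N, time in s.
With the tool pointing down it reaches from about 0.4 to 0.825 m from the base axis. Payload 7 kg.
Tool frame: the origin (TCP) lies between the finger pads; the fingertips stand 11 mm ahead of it and the grasp point (between the pads) lies 8 mm behind it (r.tcp_to_tips is the distance from the TCP to the fingertips, in m); x points along the fingers, y is the direction in which the jaws open and shut, and the axes are right-handed (so a half turn about x gives the same grasp; the last joint's range is limited). The gripper opens to 88 mm and grips with 3 to 60 N. Pads are 19 mm wide; open, the fingers measure 130 mm over their backs; the gripper's body (78 mm by 193 mm) begins 47 mm behind the grasp point.
Start: joints at [-53.738, 20.546, 0.682, 0, -70.136, -16.507], TCP at [0.228, -0.635, 0.205] pointing down, gripper open.
Joint ranges: [-176.03, 176.03], [-82.01, 121.73], [-58.28, 71.71], [-173.87, 95.51], [-174.79, -0.11], [-173.66, 173.66]. Speed limits (degrees/s): [136.94, 136.94, 172.46, 180, 180, 180].

## Interface

Orientations are given as [roll, pitch, yaw] about the fixed x, y, z axes, in that order (R = Rz(yaw) Ry(pitch) Rx(roll)).
In Python, from plant import r gives the robot as it stands.
- The arm moves only by the tool arm_command, never from a script. Its argument "plan" is a list of rows, each an object of numbers: "dx", "dy", "dz": the shift along the tool's x, y, z each as a share of 0.02 m, from -1 to 1; "wx", "wy", "wz": the turn, a rotation vector about the tool's x, y, z each as a share of 0.08 rad, from -1 to 1. In form: [{"dx": .., "dy": .., "dz": .., "wx": .., "wy": .., "wz": ..}, ...]. A call has 1 to 20 rows; each row shifts and turns the pose as measured when the row begins, along the tool's axes as they then stand; what a row does not reach is not made up. A row lasts 1/12 s, in which the tool goes at most 41.7 mm and 7.16 degrees, less where a joint would pass 70% of its speed; a pose out of reach is approached as far as the arm can. A call with a number of a shift or a turn outside -1 to 1 is refused whole. A call with a gripper value outside its range is refused whole. "fingers" is the closure, from -1 (fully open) to 1 (shut), so that 0 is half open, set as the call begins (left out, the last holds). The fingers move at their own pace and stop on an object; "force" is the grip in N (left out, the last holds). Time passes only in rows, so rows that do not move let the fingers close. It gives the time, the measured TCP pose, the force and the opening at its end, in the units of the state.
- r.get_state(): the state, without advancing time (a new reading comes with each control period).
- r.capture(name): name is "scene" or "top" or "wrist"; returns (picture, depth): 420x560x3 uint8, red, green, blue; 420x560 float32, m along the optical axis (not along the pixel's ray), 0 where there is no reading.
- r.camera_model(name): a dict with "vertical_fov" (degrees; the focal length in pixels is half the picture's height over the tangent of half this angle, whatever the lens; pixels are square), "cx", "cy" (the principal point, pixels), "R" (3x3) and "t" (3): a world point X has camera coordinates R X + t. Camera axes: x right, y down, z forward; pixel columns grow to the right and rows downward; lengths in m; the calibration is good to about 2 mm. A picture is of the moment at which its call begins: read the wrist's pose just before it. camera_model takes no time and is no camera call; for the wrist camera it gives the pose at the moment of the call.
- r.close_job(): hands the job in, once; it reports no verdict.
Trained networks look in the newest picture that a camera, given by its name, has taken for a name from the list of things; names that differ only in an ending like _2 or _b are one class to them, and where a whole thing is asked for, a point or a joint stands for the part that bears it (a point fixed in the world has none). Each returns a list of dicts, best first, with "score" (0 to 1); they miss things now and then, are a little off and sometimes report something else, mostly with a low value. They report only what shows in the picture. A call takes as long as a camera call. They do not tell look-alikes from the thing itself.
- r.cut_out(camera, query): "mask" (420x560 bool, what is visible of it) and "bbox" ([left, top, width, height] in pixels, round what is visible of it).
- r.spot_point(camera, query): "centre" ([column, row] in pixels: a listed point, or the origin of a listed thing).
The state is a dict: "time_s": time; "joints": joint angles; "qd": joint speeds; "joint_torque": joint torques, N m; "tcp_pos": TCP position; "eef_rot": TCP orientation; "contact_force": force on the tool from outside, world axes, zero at the start; "moment": the same for the moment, N m; "gripper_width": finger opening in m.
Only numpy, scipy, OpenCV 4.12 (cv2) and the standard library are available. Lean on these libraries where they do the work, as an engineer would, in place of code of your own. Each camera call takes 0.05 s, during which the arm holds its last target.

## Working session

There is one attempt and no reset: what is moved stays moved. The work goes in short steps, Python scripts to look and compute and a tool call to move; the robot and the scene stay as the last step left them, time stands still between calls to the robot, and variables do not carry over. Pictures are saved under pics/ and viewed, and the job is handed in when it is done.

Besides the shell and the picture viewer there is one more tool, called after "Emit:" as name([rows], argument=value, ...), one row to a line, values as JSON. arm_command: Moves the arm, as the interface text tells. Shift numbers are shares of 0.02 m and turn numbers shares of 0.08 rad, none past 1 either way. Its arguments: {"type":"object","properties":{"plan":{"type":"array","items":{"type":"object","properties":{"dx":{"type":"number"},"dy":{"type":"number"},"dz":{"type":"number"},"wx":{"type":"number"},"wy":{"type":"number"},"wz":{"type":"number"}}}},"fingers":{"type":"number"},"force":{"type":"number"}},"required":["plan"]}

```bash
ls; mkdir -p pics; cat > h.py <<'E'
import numpy as np, cv2
from plant import r
def save(n,im): cv2.imwrite('pics/'+n+'.png',cv2.cvtColor(im,cv2.COLOR_RGB2BGR))
def cam(n):
    m=r.camera_model(n); f=210/np.tan(np.radians(m['vertical_fov'])/2); return m,f
def w(n,u,v,d):
    m,f=cam(n); p=np.array([(u-m['cx'])/f*d,(v-m['cy'])/f*d,d]); return np.array(m['R']).T@(p-np.array(m['t']))
def px(n,X):
    m,f=cam(n); c=np.array(m['R'])@np.array(X)+np.array(m['t']); return c[0]/c[2]*f+m['cx'],c[1]/c[2]*f+m['cy'],c[2]
E
python3 - <<'E'
from h import *
s=r.get_state();print(s)
for n in ('scene','top'):
    im,d=r.capture(n);save(n+'0',im);np.save('d_%s0.npy'%n,d);print(n,r.camera_model(n))
    for q in ('top_pull','low_pull','lid_edge','lid_hinge','chest'):
        for o in r.spot_point(n,q)[:2]:
            u,v=o['centre'];dd=d[int(v),int(u)] if 0<=v<420 and 0<=u<560 else 0;print(q,o['score'],u,v,w(n,u,v,dd))
E
```

```text
pics
{'time_s': 0.0, 'joints': array([-5.37374554e+01,  2.05920575e+01,  6.31993124e-01, -2.07855949e-02,
       -7.01382166e+01, -1.65063414e+01]), 'qd': array([ 0.03237474,  0.00332898,  0.10094166, -0.036887  ,  0.00134668,
        0.01976027]), 'joint_torque': array([-5.69922977e-04, -5.82708621e+01,  2.93047339e+01,  6.99706480e+00,
        6.75002040e-03, -1.70778249e-04]), 'tcp_pos': array([ 0.22793263, -0.63475534,  0.20360011]), 'eef_rot': array([ 95.26336015,  89.89979478, 115.01248465]), 'contact_force': array([-0.95532448, -0.1573228 , -0.58547009]), 'moment': array([-0.01405156,  0.00787643, -0.05760416]), 'gripper_width': 0.08771243134929164}
scene {'vertical_fov': 53.75086942221955, 'cx': 287.1577530999681, 'cy': 201.20761641263303, 'R': array([[ 0.2570471 ,  0.96633211, -0.01135967],
       [ 0.7143754 , -0.19791604, -0.67119076],
       [-0.65084144,  0.16441257, -0.74119763]]), 't': array([-0.1149497 , -0.27469859,  1.68132396])}
top_pull 0.7 259.5 253.9 [ 0.57653158 -0.12342562 -0.0033199 ]
lid_edge 0.76 324.2 165.7 [0.58834592 0.06460482 0.33344774]
lid_edge 0.63 175.4 213.6 [ 0.33892551 -0.36311035 -0.00402621]
chest 0.98 310.4 245.2 [0.66685496 0.01053363 0.11307281]
top {'vertical_fov': 56.84985030387255, 'cx': 280.8479019091692, 'cy': 208.3973179339536, 'R': array([[-0.01491133, -0.99977907, -0.01481453],
       [-0.99379161,  0.0164525 , -0.11003433],
       [ 0.11025375,  0.01308179, -0.99381738]]), 't': array([0.0083474 , 0.55203303, 1.15510672])}
top_pull 0.89 321.3 177.8 [ 0.63045789 -0.11918087  0.1060553 ]
lid_edge 0.77 251.1 181.8 [0.57979415 0.0623452  0.33950904]
lid_hinge 0.7 230.4 197.4 [0.55743367 0.12239281 0.25037296]
chest 0.61 266.2 195.4 [0.58049298 0.03966497 0.11619368]
```

View pics/scene0.png

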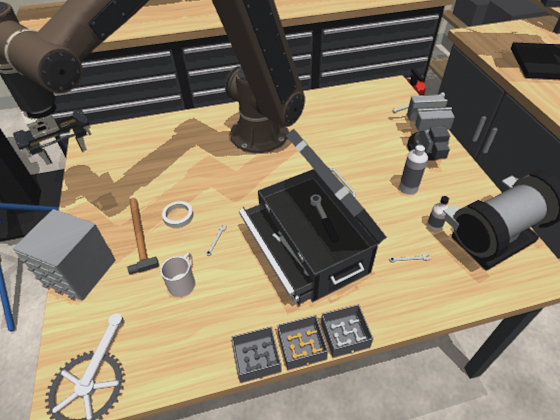

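View pics/top0.png

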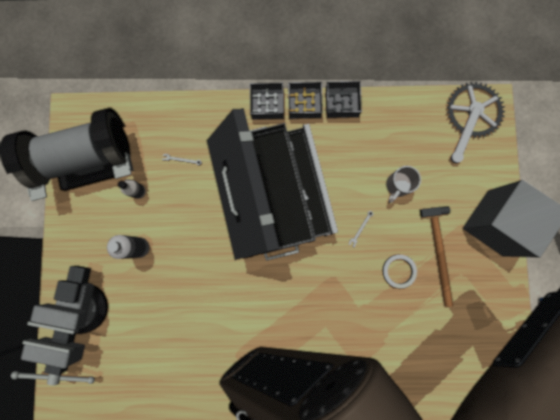

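```bash
cat >> h.py <<'E'
def cloud(n,d):
    m,f=cam(n); v,u=np.mgrid[:420,:560]; P=np.stack([(u-m['cx'])/f*d,(v-m['cy'])/f*d,d],-1)
    return (P-np.array(m['t']))@np.array(m['R'])
E
python3 - <<'E'
from h import *
d=np.load('d_top0.npy');P=cloud('top',d)
im=cv2.imread('pics/top0.png')
print(px('top',[.6,0,0]))
# rail
for v in range(125,245,10):
    row=P[v]; print(v,[ (u,*(np.round(row[u]*1000).astype(int))) for u in range(255,345,5)])
E
python3 - <<'E'
import cv2
a=cv2.imread('pics/top0.png')[95:270,195:350]; cv2.imwrite('pics/topc.png',cv2.resize(a,None,fx=3.4,fy=3.4,interpolation=cv2.INTER_CUBIC))
a=cv2.imread('pics/scene0.png')[120:310,225:395]; cv2.imwrite('pics/scenec.png',cv2.resize(a,None,fx=3.1,fy=3.1,interpolation=cv2.INTER_CUBIC))
E
```

```text
(np.float64(280.65747676870717), np.float64(194.34203949258162), np.float64(1.221258975931283))
125 [(255, np.int64(826), np.int64(79), np.int64(3)), (260, np.int64(825), np.int64(63), np.int64(3)), (265, np.int64(824), np.int64(47), np.int64(4)), (270, np.int64(825), np.int64(31), np.int64(1)), (275, np.int64(774), np.int64(11), np.int64(153)), (280, np.int64(778), np.int64(-3), np.int64(141)), (285, np.int64(775), np.int64(-17), np.int64(150)), (290, np.int64(824), np.int64(-33), np.int64(2)), (295, np.int64(825), np.int64(-49), np.int64(-2)), (300, np.int64(825), np.int64(-66), np.int64(-3)), (305, np.int64(789), np.int64(-76), np.int64(103)), (310, np.int64(821), np.int64(-97), np.int64(5)), (315, np.int64(822), np.int64(-113), np.int64(2)), (320, np.int64(823), np.int64(-130), np.int64(-1)), (325, np.int64(821), np.int64(-145), np.int64(3)), (330, np.int64(820), np.int64(-161), np.int64(5)), (335, np.int64(821), np.int64(-177), np.int64(3)), (340, np.int64(820), np.int64(-193), np.int64(3))]
135 [(255, np.int64(759), np.int64(70), np.int64(113)), (260, np.int64(758), np.int64(56
[... 9449 characters left out ...]
 np.int64(10), np.int64(323)), (280, np.int64(467), np.int64(2), np.int64(115)), (285, np.int64(467), np.int64(-12), np.int64(115)), (290, np.int64(467), np.int64(-26), np.int64(115)), (295, np.int64(467), np.int64(-40), np.int64(117)), (300, np.int64(466), np.int64(-54), np.int64(117)), (305, np.int64(466), np.int64(-68), np.int64(113)), (310, np.int64(466), np.int64(-82), np.int64(117)), (315, np.int64(467), np.int64(-99), np.int64(77)), (320, np.int64(466), np.int64(-112), np.int64(96)), (325, np.int64(468), np.int64(-130), np.int64(61)), (330, np.int64(470), np.int64(-151), np.int64(3)), (335, np.int64(470), np.int64(-167), np.int64(0)), (340, np.int64(469), np.int64(-182), np.int64(3))]
```

View pics/topc.png

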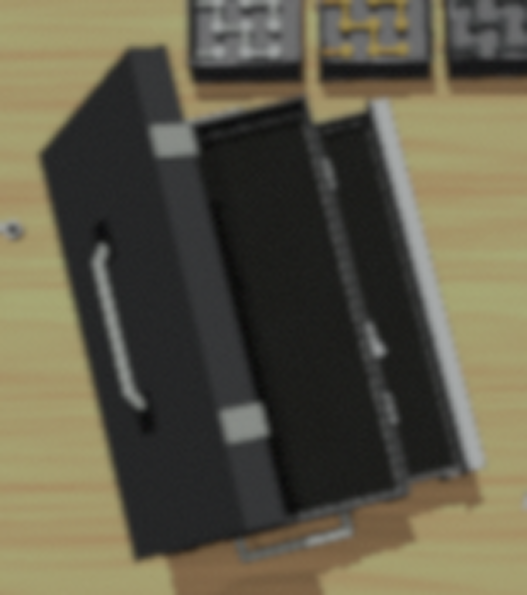

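View pics/scenec.png

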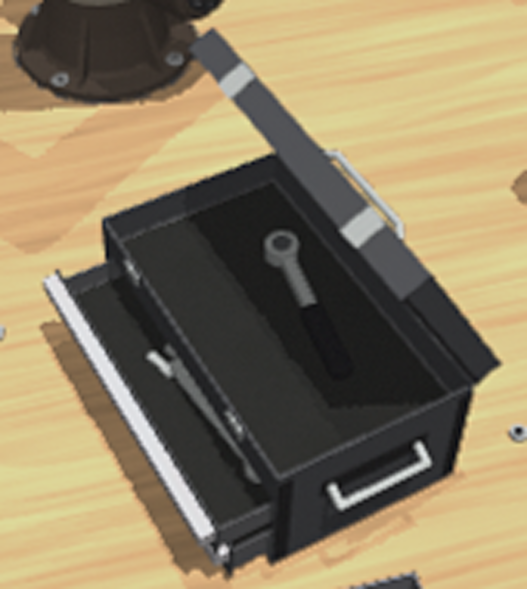

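```bash
cat >> h.py <<'E'
from scipy.spatial.transform import Rotation as Ro
YAW=np.radians(102.8)
EX=np.array([np.cos(YAW),np.sin(YAW),0]);EY=np.array([-np.sin(YAW),np.cos(YAW),0])
def rot(s): return Ro.from_euler('xyz',s['eef_rot'],degrees=True).as_matrix()
def to(target,Rt=None,s=None):
    s=s or r.get_state();R=rot(s)
    print('t',round(s['time_s'],2),'tcp',s['tcp_pos'].round(4),'tips',(s['tcp_pos']+R[:,0]*r.tcp_to_tips).round(4))
    if target is not None:
        e=R.T@(np.array(target)-s['tcp_pos'])/0.02; print('shift shares',e.round(2),'minrows',np.abs(e).max().round(1))
    if Rt is not None:
        q=Ro.from_matrix(R.T@Rt).as_rotvec()/0.08; print('turn shares',q.round(2))
E
python3 - <<'E'
from h import *
s=r.get_state();R=rot(s);print(R.round(3))
c=np.array([.592,.042,0])
d=np.load('d_top0.npy');P=cloud('top',d)
for n,(u0,u1,v0,v1) in dict(box=(465,560,180,260),mug=(385,420,165,200),tape=(383,418,253,290),hammer=(420,455,205,308),can=(105,147,233,258),oil=(115,145,178,200)).items():
    Q=P[v0:v1,u0:u1].reshape(-1,3);Q=Q[(Q[:,2]>.012)&(Q[:,2]<.5)];print(n,len(Q),np.percentile(Q,[2,98],axis=0).round(3).tolist())
# refine chest: rim points
Q=P[110:260,200:345].reshape(-1,3)
loc=np.c_[(Q-c)@EX,(Q-c)@EY,Q[:,2]]
k=(abs(loc[:,2]-.15)<.006)&(loc[:,0]<-.07);
print('rim',k.sum(),np.polyfit(loc[k,1],loc[k,0],1))
k=(abs(loc[:,2]-.105)<.006)&(loc[:,0]<-.14);print('rail',k.sum(),np.polyfit(loc[k,1],loc[k,0],1),np.percentile(loc[k,0],[2,50,98]),np.percentile(loc[k,1],[1,99]))
k=(loc[:,2]>.20);L=loc[k];print('lid x,y,z',np.percentile(L,[1,50,99],axis=0).round(3).tolist())
# ratchet/others
im,dd=r.capture('wrist');save('wrist0',im)
t=np.radians(45)
for sg in (1,-1):
    X=EX*np.cos(t)-np.array([0,0,1])*np.sin(t);Y=EY*sg;Z=np.cross(X,Y);to(c-EX*.23+[0,0,.3],np.c_[X,Y,Z])
E
```

```text
[[-0.    -0.338  0.941]
 [ 0.     0.941  0.338]
 [-1.     0.    -0.   ]]
box 5246 [[0.404, -0.724, 0.022], [0.593, -0.56, 0.184]]
mug 595 [[0.575, -0.404, 0.014], [0.662, -0.328, 0.095]]
tape 420 [[0.311, -0.4, 0.014], [0.405, -0.306, 0.029]]
hammer 1028 [[0.258, -0.507, 0.014], [0.549, -0.431, 0.03]]
can 812 [[0.413, 0.411, 0.023], [0.472, 0.467, 0.188]]
oil 384 [[0.593, 0.426, 0.016], [0.638, 0.464, 0.132]]
rim 196 [-0.00876349 -0.09613473]
rail 711 [-0.0080768  -0.16082657] [-0.17028519 -0.16093106 -0.15166212] [-0.16339282  0.15713718]
lid x,y,z [[-0.019, -0.167, 0.202], [0.044, 0.006, 0.307], [0.104, 0.179, 1.209]]
t 0.65 tcp [ 0.2281 -0.6353  0.2046] tips [ 0.2281 -0.6353  0.1936]
shift shares [-4.77 14.3  27.18] minrows 27.2
turn shares [-17.11  -8.     7.09]
t 0.65 tcp [ 0.2281 -0.6353  0.2046] tips [ 0.2281 -0.6353  0.1936]
shift shares [-4.77 14.3  27.18] minrows 27.2
turn shares [19.94  7.31  8.26]
```

Emit:
arm_command([
  {"dx":-1},
  {"dx":-1},
  {"dx":-1},
  {"dx":-1},
  {"dx":-1},
  {"dy":0.5,"dz":1},
  {"dy":0.5,"dz":1},
  {"dy":0.5,"dz":1},
  {"dy":0.5,"dz":1},
  {"dy":0.5,"dz":1},
  {"dy":0.5,"dz":1},
  {"dy":0.5,"dz":1},
  {"dy":0.5,"dz":1},
  {"dy":0.5,"dz":1},
  {"dy":0.5,"dz":1},
  {"dy":0.5,"dz":1},
  {"dy":0.5,"dz":1},
  {"dy":0.5,"dz":1},
  {"dy":0.5,"dz":1},
], fingers=1, force=20)

```text
schema error: expected keys dx, dy, dz, wx, wy, wz
```

Emit:
arm_command([
  {"wx":-1},
  {"wx":-1},
  {"wx":-1},
  {"wx":-1},
  {"wx":-1},
  {"wx":-1},
  {"wx":-1},
  {"wx":-1},
  {"wx":-1},
  {"wx":-1},
  {"wx":-1},
  {"wx":-1},
  {"wx":-1},
  {"wx":-1},
  {"wx":-1},
  {"wx":-1},
  {"wx":-1},
  {"wx":-1},
])

```text
schema error: expected keys dx, dy, dz, wx, wy, wz
```

```bash
cat >> h.py <<'E'
YAW=np.radians(103.2)
EX=np.array([np.cos(YAW),np.sin(YAW),0]);EY=np.array([-np.sin(YAW),np.cos(YAW),0])
C=np.array([.592,.042,0])
def Rt(tilt,sg=1):  # tilt: degrees below horizontal
    t=np.radians(tilt);X=EX*np.cos(t)-np.array([0,0,1])*np.sin(t);Y=EY*sg
    return np.c_[X,Y,np.cross(X,Y)]
def ch(x,y,z): return C+EX*x+EY*y+np.array([0,0,z])
def st():
    s=r.get_state();print('j',s['joints'].round(1),'F',s['contact_force'].round(1),'w',round(s['gripper_width'],4),'X',rot(s)[:,0].round(2),'Y',rot(s)[:,1].round(2));
    p=s['tcp_pos']+rot(s)[:,0]*r.tcp_to_tips-C; print('tips chest',(p@EX).round(4),(p@EY).round(4),p[2].round(4))
E
python3 - <<'E'
from h import *
st();to(ch(-.25,0,.25),Rt(45))
im,dd=r.capture('wrist');save('wrist1',im)
E
```

```text
j [-53.7  20.5   0.7  -0.  -70.1 -16.5] F [-0.4 -0.5 -0.2] w 0.0874 X [ 0. -0. -1.] Y [-0.34  0.94 -0.  ]
tips chest -0.5763 0.5089 0.1936
t 0.65 tcp [ 0.2281 -0.6353  0.2046] tips [ 0.2281 -0.6353  0.1936]
shift shares [-2.27 13.3  27.14] minrows 27.1
turn shares [-17.19  -7.99   7.12]
```

View pics/wrist1.png

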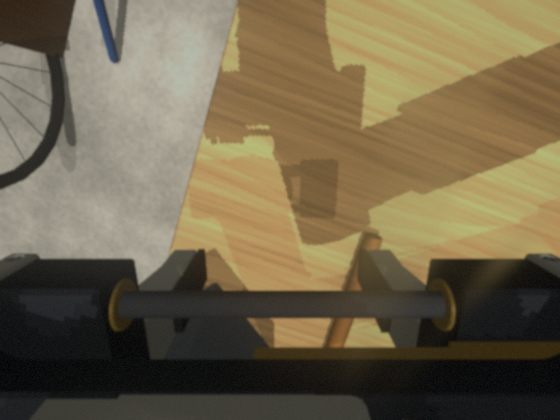

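Emit:
arm_command([
  {"dx":-1,"dy":0,"dz":0,"wx":0,"wy":0,"wz":0},
  {"dx":-1,"dy":0,"dz":0,"wx":0,"wy":0,"wz":0},
  {"dx":-1,"dy":0,"dz":0,"wx":0,"wy":0,"wz":0},
  {"dx":-1,"dy":0,"dz":0,"wx":0,"wy":0,"wz":0},
  {"dx":-1,"dy":0,"dz":0,"wx":0,"wy":0,"wz":0},
  {"dx":0,"dy":0.5,"dz":1,"wx":0,"wy":0,"wz":0},
  {"dx":0,"dy":0.5,"dz":1,"wx":0,"wy":0,"wz":0},
  {"dx":0,"dy":0.5,"dz":1,"wx":0,"wy":0,"wz":0},
  {"dx":0,"dy":0.5,"dz":1,"wx":0,"wy":0,"wz":0},
  {"dx":0,"dy":0.5,"dz":1,"wx":0,"wy":0,"wz":0},
  {"dx":0,"dy":0.5,"dz":1,"wx":0,"wy":0,"wz":0},
  {"dx":0,"dy":0.5,"dz":1,"wx":0,"wy":0,"wz":0},
  {"dx":0,"dy":0.5,"dz":1,"wx":0,"wy":0,"wz":0},
  {"dx":0,"dy":0.5,"dz":1,"wx":0,"wy":0,"wz":0},
  {"dx":0,"dy":0.5,"dz":1,"wx":0,"wy":0,"wz":0},
  {"dx":0,"dy":0.5,"dz":1,"wx":0,"wy":0,"wz":0},
  {"dx":0,"dy":0.5,"dz":1,"wx":0,"wy":0,"wz":0},
  {"dx":0,"dy":0.5,"dz":1,"wx":0,"wy":0,"wz":0},
  {"dx":0,"dy":0.5,"dz":1,"wx":0,"wy":0,"wz":0},
], fingers=1, force=20)

```text
time_s: 2.28
tcp_pos: [0.4501, -0.4013, 0.3103]
eef_rot: [-24.9, 89.9, -5.6]
contact_force: [0.6, 0.6, 0.0]
gripper_width: 0.001
```

Emit:
arm_command([
  {"dx":0,"dy":0,"dz":0,"wx":-1,"wy":0,"wz":0},
  {"dx":0,"dy":0,"dz":0,"wx":-1,"wy":0,"wz":0},
  {"dx":0,"dy":0,"dz":0,"wx":-1,"wy":0,"wz":0},
  {"dx":0,"dy":0,"dz":0,"wx":-1,"wy":0,"wz":0},
  {"dx":0,"dy":0,"dz":0,"wx":-1,"wy":0,"wz":0},
  {"dx":0,"dy":0,"dz":0,"wx":-1,"wy":0,"wz":0},
  {"dx":0,"dy":0,"dz":0,"wx":-1,"wy":0,"wz":0},
  {"dx":0,"dy":0,"dz":0,"wx":-1,"wy":0,"wz":0},
  {"dx":0,"dy":0,"dz":0,"wx":-1,"wy":0,"wz":0},
  {"dx":0,"dy":0,"dz":0,"wx":-1,"wy":0,"wz":0},
  {"dx":0,"dy":0,"dz":0,"wx":-1,"wy":0,"wz":0},
  {"dx":0,"dy":0,"dz":0,"wx":-1,"wy":0,"wz":0},
  {"dx":0,"dy":0,"dz":0,"wx":-1,"wy":0,"wz":0},
  {"dx":0,"dy":0,"dz":0,"wx":-1,"wy":0,"wz":0},
  {"dx":0,"dy":0,"dz":0,"wx":-1,"wy":0,"wz":0},
  {"dx":0,"dy":0,"dz":0,"wx":-1,"wy":0,"wz":0},
  {"dx":0,"dy":0,"dz":0,"wx":-1,"wy":0,"wz":0},
  {"dx":0,"dy":0,"dz":0,"wx":-1,"wy":0,"wz":0},
])

```text
time_s: 3.78
tcp_pos: [0.454, -0.3961, 0.3119]
eef_rot: [-110.7, 89.7, -4.5]
contact_force: [-0.2, -0.2, 0.4]
gripper_width: 0.0006
```

```bash
python3 - <<'E'
from h import *
st();to(ch(-.25,0,.25),Rt(45))
im,dd=r.capture('wrist');save('wrist2',im)
E
```

```text
j [-22.6  10.8   1.1  -0.1 -80.1  38.8] F [-0.2 -0.2  0.4] w 0.0006 X [ 0.01 -0.   -1.  ] Y [-0.96 -0.28 -0.  ]
tips chest -0.395 0.2344 0.3009
t 3.78 tcp [ 0.454  -0.3961  0.3119] tips [ 0.454  -0.3961  0.3009]
shift shares [  3.14 -12.07   6.64] minrows 12.1
turn shares [ 0.64 -9.84 -0.2 ]
```

View pics/wrist2.png

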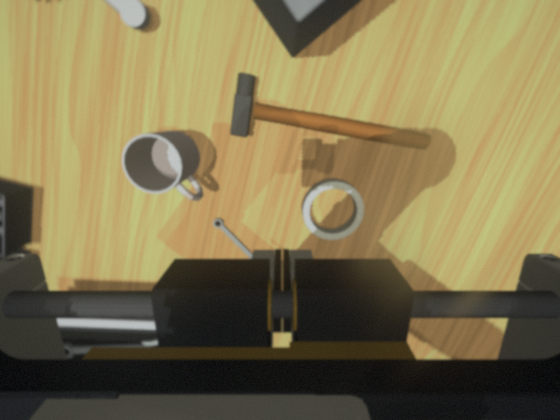

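Emit:
arm_command([
  {"dx":0,"dy":-1,"dz":0,"wx":0.06,"wy":-1,"wz":0},
  {"dx":0,"dy":-1,"dz":0,"wx":0.06,"wy":-1,"wz":0},
  {"dx":0,"dy":-1,"dz":0,"wx":0.06,"wy":-1,"wz":0},
  {"dx":0,"dy":-1,"dz":0,"wx":0.06,"wy":-1,"wz":0},
  {"dx":0,"dy":-1,"dz":0,"wx":0.06,"wy":-1,"wz":0},
  {"dx":0,"dy":-1,"dz":0,"wx":0.06,"wy":-1,"wz":0},
  {"dx":0,"dy":-1,"dz":0,"wx":0.06,"wy":-1,"wz":0},
  {"dx":0,"dy":-1,"dz":0,"wx":0.06,"wy":-1,"wz":0},
  {"dx":0,"dy":-1,"dz":0,"wx":0.06,"wy":-1,"wz":0},
  {"dx":0,"dy":-1,"dz":0,"wx":0.06,"wy":-0.8,"wz":0},
  {"dx":0,"dy":-1,"dz":0,"wx":0,"wy":0,"wz":0},
  {"dx":0,"dy":-1,"dz":0,"wx":0,"wy":0,"wz":0},
])

```text
time_s: 4.83
tcp_pos: [0.6814, -0.3296, 0.3057]
eef_rot: [2.5, 43.0, 104.8]
contact_force: [4.3, -3.7, 6.4]
gripper_width: -0.0002
```

```bash
python3 - <<'E'
from h import *
R=Rt(45)
st();to(ch(-.21,-.02,.098)-R[:,0]*r.tcp_to_tips,R)
im,dd=r.capture('wrist');save('wrist3',im)
im,dd=r.capture('scene');save('scene3',im)
E
```

```text
j [ -31.3   52.9   71.7  -46.8 -135.9   16.7] F [ 4.3 -3.7  6.4] w -0.0002 X [-0.19  0.71 -0.68] Y [-0.97 -0.23  0.03]
tips chest -0.3741 -0.002 0.2982
t 4.83 tcp [ 0.6814 -0.3296  0.3057] tips [ 0.6793 -0.3218  0.2982]
shift shares [12.81 -1.19 -1.67] minrows 12.8
turn shares [-0.3   0.42 -0.25]
```

View pics/wrist3.png

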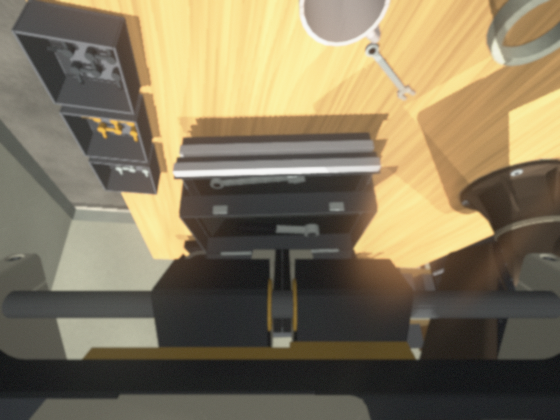

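View pics/scene3.png

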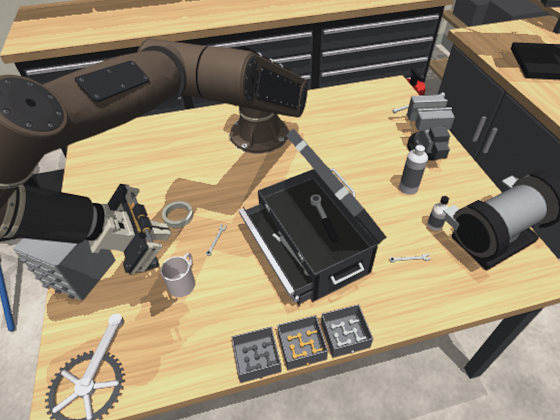

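Emit:
arm_command([
  {"dx":0,"dy":-0.8,"dz":0,"wx":-0.1,"wy":0.9,"wz":-0.1},
  {"dx":0,"dy":-0.8,"dz":0,"wx":-0.1,"wy":0.9,"wz":-0.1},
  {"dx":0,"dy":-0.8,"dz":0,"wx":-0.1,"wy":0.9,"wz":-0.1},
  {"dx":0,"dy":-0.6,"dz":0,"wx":0,"wy":0,"wz":0},
])

```text
time_s: 5.27
tcp_pos: [0.7399, -0.3197, 0.2998]
eef_rot: [0.5, 55.9, 103.2]
contact_force: [0.5, 1.2, 2.7]
gripper_width: 0.0006
```

```bash
python3 - <<'E'
from h import *
R=Rt(57)
st();to(ch(-.215,-.06,.098)-R[:,0]*r.tcp_to_tips,R)
E
```

```text
j [ -24.6   51.6   71.6  -33.9 -127.4   20.5] F [0.5 1.2 2.7] w 0.0006 X [-0.13  0.55 -0.83] Y [-0.98 -0.22  0.  ]
tips chest -0.3798 -0.0614 0.2906
t 5.27 tcp [ 0.7399 -0.3197  0.2998] tips [ 0.7385 -0.3137  0.2906]
shift shares [12.6   0.08  1.43] minrows 12.6
turn shares [-0.11  0.24 -0.  ]
```

Emit:
arm_command([
  {"dx":1,"dy":0.4,"dz":0,"wx":0,"wy":0,"wz":0},
  {"dx":1,"dy":0.4,"dz":0,"wx":0,"wy":0,"wz":0},
  {"dx":1,"dy":0.4,"dz":0,"wx":0,"wy":0,"wz":0},
  {"dx":1,"dy":0.4,"dz":0,"wx":0,"wy":0,"wz":0},
  {"dx":1,"dy":0.4,"dz":0,"wx":0,"wy":0,"wz":0},
])

```text
time_s: 5.68
tcp_pos: [0.6931, -0.2749, 0.2173]
eef_rot: [-0.3, 56.8, 102.5]
contact_force: [0.7, 0.6, -0.3]
gripper_width: 0.0007
```

```bash
python3 - <<'E'
from h import *
R=Rt(56)
st();to(ch(-.205,0.03,.098)-R[:,0]*r.tcp_to_tips,R)
to(ch(-.205,0.03,.05)-R[:,0]*r.tcp_to_tips,R)
im,dd=r.capture('wrist');save('wrist4',im)
E
```

```text
j [ -22.5   42.6   42.8  -28.2 -108.4   30.5] F [ 0.7  0.6 -0.3] w 0.0007 X [-0.12  0.53 -0.84] Y [-0.98 -0.22 -0.  ]
tips chest -0.3256 -0.0262 0.2081
t 5.68 tcp [ 0.6931 -0.2749  0.2173] tips [ 0.6918 -0.269   0.2081]
shift shares [7.89 2.87 2.01] minrows 7.9
turn shares [-0.07 -0.17  0.08]
t 5.68 tcp [ 0.6931 -0.2749  0.2173] tips [ 0.6918 -0.269   0.2081]
shift shares [9.9  2.87 0.69] minrows 9.9
turn shares [-0.07 -0.17  0.08]
```

View pics/wrist4.png

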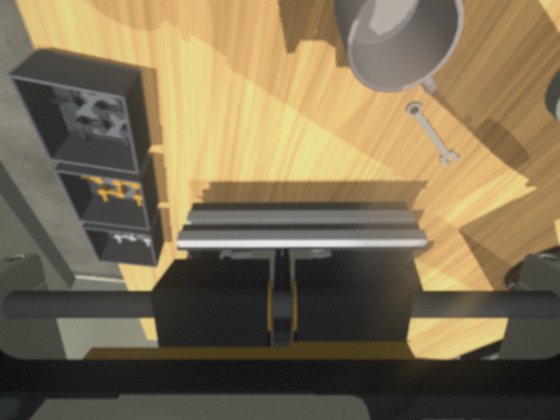

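```bash
python3 - <<'E'
from h import *
im,d=r.capture('wrist');m,f=cam('wrist');cp=-np.array(m['R']).T@np.array(m['t']);print('cam chest',(cp-C)@EX,(cp-C)@EY,cp[2])
P=cloud('wrist',d)
for u in (220,250,330,370):
  for v in range(196,260,3):
    q=P[v,u]-C; 
    if u in(250,370):print(u,v,(q@EX).round(3),(q@EY).round(3),q[2].round(3))
E
```

```text
cam chest -0.4979922313607393 -0.024090749409394777 0.321453217195022
250 196 -0.14 -0.076 0.001
250 199 -0.134 -0.077 0.002
250 202 -0.143 -0.075 0.016
250 205 -0.144 -0.075 0.023
250 208 -0.143 -0.074 0.028
250 211 -0.16 -0.072 0.047
250 214 -0.158 -0.072 0.051
250 217 -0.158 -0.071 0.057
250 220 -0.157 -0.071 0.061
250 223 -0.148 -0.072 0.06
250 226 -0.158 -0.07 0.073
250 229 -0.158 -0.07 0.078
250 232 -0.172 -0.068 0.093
250 235 -0.172 -0.067 0.098
250 238 -0.173 -0.067 0.103
250 241 -0.172 -0.067 0.107
250 244 -0.165 -0.067 0.107
250 247 -0.159 -0.068 0.108
250 250 -0.155 -0.068 0.11
250 253 -0.095 -0.076 0.078
250 256 -0.087 -0.076 0.079
250 259 -0.415 -0.035 0.273
370 196 -0.139 0.113 0.002
370 199 -0.132 0.115 0.001
370 202 -0.144 0.109 0.019
370 205 -0.144 0.108 0.024
370 208 -0.143 0.107 0.03
370 211 -0.159 0.1 0.048
370 214 -0.158 0.099 0.053
370 217 -0.159 0.098 0.059
370 220 -0.154 0.099 0.061
370 223 -0.158 0.097 0.069
370 226 -0.158 0.096 0.074
370 229 -0.173 0.089 0.09
370 232 -0.174 0.088 0.095
370 235 -0.172 0.088 0.099
370 238 -0.173 0.087 0.104
370 241 -0.17 0.087 0.107
370 244 -0.164 0.088 0.107
370 247 -0.158 0.089 0.108
370 250 -0.094 0.11 0.073
370 253 -0.086 0.111 0.074
370 256 -0.077 0.113 0.074
370 259 -0.414 0.003 0.273
```

Emit:
arm_command([
  {"dx":0.97,"dy":0,"dz":0.25,"wx":0,"wy":0,"wz":0},
  {"dx":0.97,"dy":0,"dz":0.25,"wx":0,"wy":0,"wz":0},
  {"dx":0.97,"dy":0,"dz":0.25,"wx":0,"wy":0,"wz":0},
  {"dx":0.97,"dy":0,"dz":0.25,"wx":0,"wy":0,"wz":0},
  {"dx":0.97,"dy":0,"dz":0.25,"wx":0,"wy":0,"wz":0},
  {"dx":0.97,"dy":0,"dz":0.25,"wx":0,"wy":0,"wz":0},
  {"dx":0.97,"dy":0,"dz":0.25,"wx":0,"wy":0,"wz":0},
  {"dx":0.97,"dy":0,"dz":0.25,"wx":0,"wy":0,"wz":0},
])

```text
time_s: 6.45
tcp_pos: [0.6722, -0.166, 0.1189]
eef_rot: [-1.4, 57.7, 100.9]
contact_force: [0.9, -0.9, 0.5]
gripper_width: 0.0002
```

```bash
python3 - <<'E'
from h import *
R=rot(r.get_state())
st();to(ch(-.125,-.03,.096)-R[:,0]*r.tcp_to_tips)
E
```

```text
j [-15.7  37.7  21.5 -28.5 -89.6  32.3] F [ 0.9 -0.9  0.5] w 0.0002 X [-0.1   0.52 -0.85] Y [-0.98 -0.21 -0.01]
tips chest -0.2149 -0.0308 0.1096
t 6.45 tcp [ 0.6722 -0.166   0.1189] tips [ 0.6711 -0.1602  0.1096]
shift shares [2.97 0.14 3.44] minrows 3.4
```

Emit:
arm_command([
  {"dx":0.7,"dy":0,"dz":0.2,"wx":0.2,"wy":0.1,"wz":0.1},
  {"dx":0.5,"dy":0,"dz":0.5,"wx":0.2,"wy":0.1,"wz":0.1},
  {"dx":0.38,"dy":0,"dz":0.5,"wx":0,"wy":0,"wz":0},
  {"dx":0.38,"dy":0,"dz":0.5,"wx":0,"wy":0,"wz":0},
  {"dx":0.38,"dy":0,"dz":0.5,"wx":0,"wy":0,"wz":0},
])

```text
time_s: 6.87
tcp_pos: [0.6637, -0.105, 0.105]
eef_rot: [1.5, 58.9, 102.0]
contact_force: [-0.1, -0.2, -0.2]
gripper_width: 0.0002
```

```bash
python3 - <<'E'
from h import *
R=rot(r.get_state())
st();to(ch(-.12,-.03,.096)-R[:,0]*r.tcp_to_tips)
im,dd=r.capture('scene');save('scene5',im[110:330,160:440])
E
```

```text
j [-10.8  35.2  15.4 -28.5 -84.2  27.8] F [-0.1 -0.2 -0.2] w 0.0002 X [-0.11  0.5  -0.86] Y [-0.98 -0.19  0.01]
tips chest -0.1539 -0.0364 0.0955
t 6.87 tcp [ 0.6637 -0.105   0.105 ] tips [ 0.6625 -0.0995  0.0955]
shift shares [0.85 0.39 1.45] minrows 1.4
```

View pics/scene5.png

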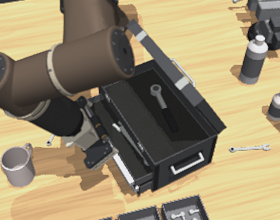

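Emit:
arm_command([
  {"dx":0.23,"dy":0.1,"dz":0.36,"wx":0,"wy":-0.1,"wz":0},
  {"dx":0.23,"dy":0.1,"dz":0.36,"wx":0,"wy":-0.1,"wz":0},
  {"dx":0.23,"dy":0,"dz":0.36,"wx":0,"wy":0,"wz":0},
])

```text
time_s: 7.17
tcp_pos: [0.6551, -0.0765, 0.1067]
eef_rot: [1.1, 57.9, 101.7]
contact_force: [0.9, 0.0, -0.2]
gripper_width: 0.0006
```

```bash
python3 - <<'E'
from h import *
R=rot(r.get_state())
st();to(ch(-.12,-.03,.096)-R[:,0]*r.tcp_to_tips)
E
```

```text
j [ -9.4  33.8  13.2 -29.9 -83.2  27.4] F [ 0.9  0.  -0.2] w 0.0006 X [-0.11  0.52 -0.85] Y [-0.98 -0.19  0.01]
tips chest -0.124 -0.0345 0.0974
t 7.17 tcp [ 0.6551 -0.0765  0.1067] tips [ 0.6539 -0.0708  0.0974]
shift shares [0.16 0.23 0.12] minrows 0.2
```

Emit:
arm_command([
  {"dx":0.15,"dy":0.1,"dz":0.2,"wx":0,"wy":0,"wz":0},
  {"dx":0.15,"dy":0.1,"dz":0.2,"wx":0,"wy":0,"wz":0},
])

```text
time_s: 7.33
tcp_pos: [0.649, -0.066, 0.1065]
eef_rot: [1.0, 57.9, 101.6]
contact_force: [0.7, -1.3, -1.4]
gripper_width: 0.0007
```

```bash
python3 - <<'E'
from h import *
st()
im,d=r.capture('wrist');save('wrist6',im)
P=cloud('wrist',d)
for u in (190,220,380):
  for v in range(205,275,4):
    q=P[v,u]-C; print(u,v,(q@EX).round(3),(q@EY).round(3),q[2].round(3),end=' | ')
im,d=r.capture('scene');save('scene6',im[110:330,160:440])
E
```

```text
j [ -8.7  33.   11.8 -30.2 -82.3  27.1] F [ 0.7 -1.3 -1.4] w 0.0007 X [-0.11  0.52 -0.85] Y [-0.98 -0.19  0.01]
tips chest -0.1123 -0.031 0.0971
190 205 -0.161 -0.079 0.106 | 190 209 -0.157 -0.08 0.106 | 190 213 -0.156 -0.08 0.108 | 190 217 -0.153 -0.081 0.108 | 190 221 -0.106 -0.101 0.073 | 190 225 -0.1 -0.103 0.072 | 190 229 -0.096 -0.103 0.073 | 190 233 -0.09 -0.105 0.072 | 190 237 -0.09 -0.104 0.076 | 190 241 -0.087 -0.105 0.078 | 190 245 -0.084 -0.105 0.08 | 190 249 -0.078 -0.107 0.08 | 190 253 -0.061 -0.113 0.073 | 190 257 -0.054 -0.115 0.072 | 190 261 -0.202 -0.056 0.167 | 190 265 -0.204 -0.056 0.169 | 190 269 -0.205 -0.055 0.171 | 190 273 -0.206 -0.054 0.173 | 220 205 -0.159 -0.063 0.105 | 220 209 -0.155 -0.064 0.105 | 220 213 -0.156 -0.064 0.108 | 220 217 -0.154 -0.064 0.109 | 220 221 -0.103 -0.078 0.072 | 220 225 -0.099 -0.079 0.072 | 220 229 -0.094 -0.08 0.072 | 220 233 -0.092 -0.08 0.075 | 220 237 -0.092 -0.08 0.078 | 220 241 -0.086 -0.081 0.078 | 220 245 -0.072 -0.085 0.072 | 220 249 -0.066 -0.086 0.072 | 220 253 -0.06 -0.087 0.073 | 220 257 -0.053 -0.088 0.072 | 220 261 -0.202 -0.047 0.167 | 220 265 -0.203 -0.047 0.169 | 220 269 -0.204 -0.046 0.171 | 220 273 -0.205 -0.046 0.173 | 380 205 -0.156 0.024 0.107 | 380 209 -0.154 0.024 0.108 | 380 213 -0.113 0.039 0.077 | 380 217 -0.111 0.04 0.079 | 380 221 -0.106 0.041 0.078 | 380 225 -0.094 0.044 0.074 | 380 229 -0.095 0.043 0.078 | 380 233 -0.091 0.044 0.079 | 380 237 -0.076 0.048 0.072 | 380 241 -0.072 0.049 0.073 | 380 245 -0.064 0.051 0.072 | 380 249 -0.058 0.052 0.072 | 380 253 -0.052 0.053 0.072 | 380 257 -0.044 0.055 0.072 | 380 261 -0.201 0.002 0.168 | 380 265 -0.201 0.002 0.169 | 380 269 -0.202 0.001 0.172 | 380 273 -0.203 0.0 0.173 |
```

View pics/wrist6.png

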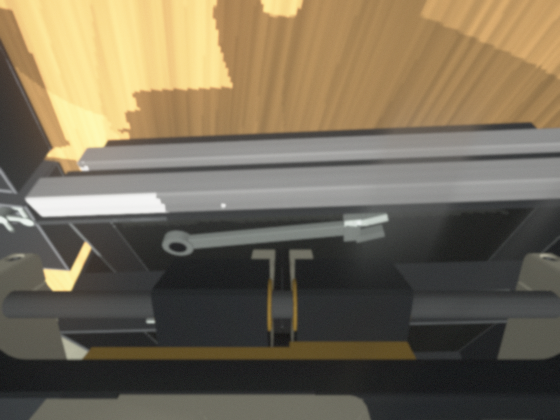

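Emit:
arm_command([
  {"dx":-0.65,"dy":0,"dz":0.4,"wx":0,"wy":0,"wz":0},
  {"dx":-0.65,"dy":0,"dz":0.4,"wx":0,"wy":0,"wz":0},
  {"dx":-0.65,"dy":0,"dz":0.4,"wx":0,"wy":0,"wz":0},
  {"dx":-0.53,"dy":0,"dz":-0.85,"wx":0,"wy":0,"wz":0},
  {"dx":-0.53,"dy":0,"dz":-0.85,"wx":0,"wy":0,"wz":0},
  {"dx":-0.53,"dy":0,"dz":-0.85,"wx":0,"wy":0,"wz":0},
  {"dx":-0.53,"dy":0,"dz":-0.85,"wx":0,"wy":0,"wz":0},
  {"dx":-0.53,"dy":0,"dz":-0.85,"wx":0,"wy":0,"wz":0},
  {"dx":-0.53,"dy":0,"dz":-0.85,"wx":0,"wy":0,"wz":0},
])

```text
time_s: 8.18
tcp_pos: [0.6754, -0.1887, 0.1709]
eef_rot: [-0.2, 58.4, 100.9]
contact_force: [-0.4, 0.4, 0.8]
gripper_width: 0.0004
```

```bash
python3 - <<'E'
from h import *
R=Rt(57)
st();to(ch(-.20,-.03,.094)-R[:,0]*r.tcp_to_tips,R)
im,d=r.capture('wrist');save('wrist7',im)
P=cloud('wrist',d)
for u in (210,360):
  for v in range(190,258,4):
    q=P[v,u]-C; print(u,v,(q@EX).round(3),(q@EY).round(3),q[2].round(3),end=' | ')
# own finger tips location
for v in range(245,290,6):
    q=P[v,281]-C; print('F',v,(q@EX).round(3),(q@EY).round(3),q[2].round(3))
E
```

```text
j [-16.9  36.6  26.3 -27.7 -95.1  29.2] F [-0.4  0.4  0.8] w 0.0004 X [-0.1   0.51 -0.85] Y [-0.98 -0.19 -0.  ]
tips chest -0.2379 -0.0288 0.1615
t 8.18 tcp [ 0.6754 -0.1887  0.1709] tips [ 0.6743 -0.183   0.1615]
shift shares [ 3.87  0.   -0.17] minrows 3.9
turn shares [-0.39 -0.3   0.27]
210 190 -0.147 -0.122 0.014 | 210 194 -0.147 -0.121 0.021 | 210 198 -0.163 -0.114 0.042 | 210 202 -0.162 -0.113 0.048 | 210 206 -0.162 -0.112 0.054 | 210 210 -0.16 -0.112 0.059 | 210 214 -0.162 -0.11 0.066 | 210 218 -0.16 -0.11 0.07 | 210 222 -0.177 -0.103 0.089 | 210 226 -0.176 -0.103 0.094 | 210 230 -0.177 -0.102 0.1 | 210 234 -0.175 -0.101 0.103 | 210 238 -0.17 -0.102 0.105 | 210 242 -0.164 -0.104 0.105 | 210 246 -0.161 -0.104 0.108 | 210 250 -0.1 -0.123 0.071 | 210 254 -0.099 -0.122 0.077 | 360 190 -0.148 0.063 0.021 | 360 194 -0.161 0.057 0.041 | 360 198 -0.162 0.056 0.048 | 360 202 -0.162 0.055 0.054 | 360 206 -0.161 0.054 0.059 | 360 210 -0.154 0.056 0.058 | 360 214 -0.162 0.052 0.071 | 360 218 -0.177 0.047 0.089 | 360 222 -0.176 0.046 0.093 | 360 226 -0.178 0.045 0.1 | 360 230 -0.176 0.045 0.104 | 360 234 -0.172 0.045 0.105 | 360 238 -0.164 0.046 0.105 | 360 242 -0.162 0.046 0.107 | 360 246 -0.101 0.062 0.071 | 360 250 -0.093 0.063 0.072 | 360 254 -0.083 0.064 0.071 | F 245 -0.158 -0.032 0.107
F 251 -0.101 -0.035 0.076
F 257 -0.08 -0.036 0.071
F 263 -0.064 -0.036 0.07
F 269 -0.05 -0.037 0.071
F 275 -0.106 -0.035 0.111
F 281 -0.106 -0.035 0.119
F 287 -0.106 -0.035 0.126
```

View pics/wrist7.png

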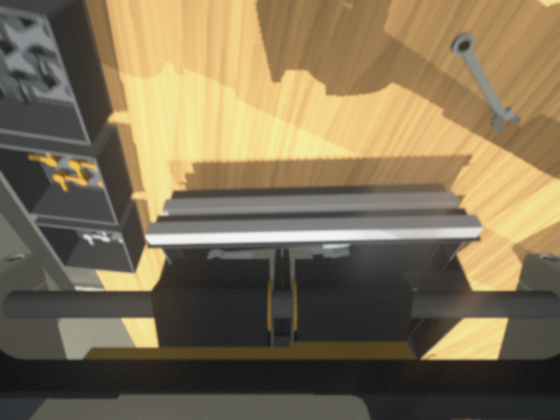

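Emit:
arm_command([
  {"dx":0.9,"dy":0,"dz":-0.25,"wx":-0.1,"wy":-0.08,"wz":0.07},
  {"dx":0.9,"dy":0,"dz":-0.25,"wx":-0.1,"wy":-0.08,"wz":0.07},
  {"dx":0.9,"dy":0,"dz":-0.25,"wx":-0.1,"wy":-0.08,"wz":0.07},
  {"dx":0.9,"dy":0,"dz":-0.25,"wx":-0.1,"wy":-0.08,"wz":0.07},
  {"dx":0,"dy":0,"dz":0,"wx":0,"wy":0,"wz":0},
])

```text
time_s: 8.65
tcp_pos: [0.6722, -0.1748, 0.0984]
eef_rot: [-0.4, 57.2, 102.8]
contact_force: [-0.3, 0.9, -1.7]
gripper_width: 0.0004
```

```bash
python3 - <<'E'
from h import *
R=Rt(57)
st();to(ch(-.20,-.03,.090)-R[:,0]*r.tcp_to_tips,R)
E
```

```text
j [-16.3  39.8  22.2 -28.3 -89.9  33.9] F [-0.3  0.9 -1.7] w 0.0004 X [-0.12  0.53 -0.84] Y [-0.97 -0.23 -0.  ]
tips chest -0.2234 -0.0286 0.0892
t 8.65 tcp [ 0.6722 -0.1748  0.0984] tips [ 0.6709 -0.169   0.0892]
shift shares [ 0.6  -0.07  1.01] minrows 1.0
turn shares [-0.   -0.03  0.05]
```

Now push along +EX at constant height.

Emit:
arm_command([
  {"dx":0.28,"dy":0,"dz":0.5,"wx":0,"wy":0,"wz":0},
  {"dx":0.28,"dy":0,"dz":0.5,"wx":0,"wy":0,"wz":0},
  {"dx":0.3,"dy":0,"dz":0.5,"wx":0,"wy":0,"wz":0},
  {"dx":0.3,"dy":0,"dz":0.5,"wx":0,"wy":0,"wz":0},
  {"dx":0.3,"dy":0,"dz":0.5,"wx":0,"wy":0,"wz":0},
])

```text
time_s: 9.07
tcp_pos: [0.6568, -0.1139, 0.0974]
eef_rot: [0.3, 57.0, 103.4]
contact_force: [-0.8, -0.9, 0.8]
gripper_width: 0.0002
```

```bash
python3 - <<'E'
from h import *
R=Rt(57)
st();to(ch(-.12,-.03,.090)-R[:,0]*r.tcp_to_tips,R)
im,d=r.capture('wrist');save('wrist8',im)
P=cloud('wrist',d)
for u in (210,360):
  for v in range(190,258,6):
    q=P[v,u]-C; print(u,v,(q@EX).round(3),(q@EY).round(3),q[2].round(3),end=' | ')
E
```

```text
j [-12.3  36.6  16.3 -29.4 -86.1  31.8] F [-0.8 -0.9  0.8] w 0.0002 X [-0.13  0.53 -0.84] Y [-0.97 -0.23  0.  ]
tips chest -0.1606 -0.0275 0.0882
t 9.07 tcp [ 0.6568 -0.1139  0.0974] tips [ 0.6554 -0.1081  0.0882]
shift shares [ 1.03 -0.12  1.75] minrows 1.8
turn shares [-0.03 -0.   -0.02]
210 190 -0.139 -0.09 0.024 | 210 196 -0.156 -0.084 0.045 | 210 202 -0.154 -0.084 0.05 | 210 208 -0.156 -0.082 0.057 | 210 214 -0.151 -0.083 0.059 | 210 220 -0.154 -0.081 0.068 | 210 226 -0.153 -0.081 0.073 | 210 232 -0.168 -0.076 0.088 | 210 238 -0.169 -0.075 0.094 | 210 244 -0.168 -0.074 0.098 | 210 250 -0.168 -0.074 0.102 | 210 256 -0.166 -0.073 0.106 | 360 190 -0.14 0.04 0.024 | 360 196 -0.155 0.033 0.045 | 360 202 -0.155 0.032 0.051 | 360 208 -0.155 0.031 0.057 | 360 214 -0.151 0.031 0.06 | 360 220 -0.154 0.029 0.068 | 360 226 -0.154 0.029 0.073 | 360 232 -0.17 0.023 0.09 | 360 238 -0.169 0.022 0.094 | 360 244 -0.17 0.021 0.099 | 360 250 -0.17 0.02 0.104 | 360 256 -0.167 0.02 0.107 |
```

View pics/wrist8.png

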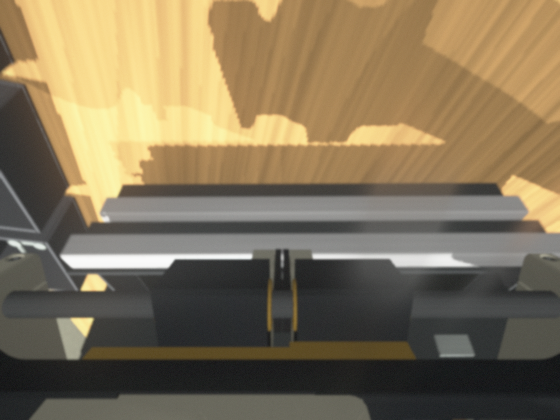

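```bash
python3 - <<'E'
from h import *
print(r.tcp_to_tips)
im,d=r.capture('wrist');P=cloud('wrist',d);s=r.get_state();R=rot(s)
for u in (262,268,274,288,294,302):
  for v in range(240,320,8):
    q=P[v,u]; l=R.T@(q-s['tcp_pos']);c=q-C
    print(u,v,'tool',l.round(3),'chest',(c@EX).round(3),(c@EY).round(3),c[2].round(3))
a=cv2.resize(im[220:360,200:370],None,fx=4,fy=4,interpolation=cv2.INTER_CUBIC);save('w8c',a)
im,d=r.capture('scene');save('s8',cv2.resize(im[130:320,190:400],None,fx=3,fy=3))
E
```

```text
0.011
262 240 tool [-0.005 -0.013 -0.007] chest -0.174 -0.041 0.098
262 248 tool [-0.007 -0.013 -0.003] chest -0.172 -0.041 0.103
262 256 tool [-0.036 -0.011 -0.012] chest -0.195 -0.039 0.122
262 264 tool [-0.098 -0.006 -0.039] chest -0.251 -0.034 0.159
262 272 tool [-0.103 -0.006 -0.039] chest -0.254 -0.034 0.163
262 280 tool [-0.107 -0.006 -0.039] chest -0.256 -0.034 0.167
262 288 tool [-0.111 -0.006 -0.039] chest -0.258 -0.034 0.17
262 296 tool [-0.113 -0.005 -0.038] chest -0.259 -0.034 0.173
262 304 tool [-0.112 -0.006 -0.035] chest -0.255 -0.034 0.173
262 312 tool [-0.112 -0.006 -0.032] chest -0.253 -0.034 0.175
268 240 tool [-0.003 -0.009 -0.007] chest -0.173 -0.037 0.097
268 248 tool [-0.01  -0.009 -0.004] chest -0.174 -0.037 0.104
268 256 tool [-0.035 -0.008 -0.011] chest -0.194 -0.036 0.122
268 264 tool [-0.097 -0.005 -0.038] chest -0.25 -0.033 0.158
268 272 tool [-0.101 -0.004 -0.038] chest -0.252 -0.033 0.162
268 280 tool [-0.102 -0.004 -0.036] chest -0.25 -0.033 0.164
268 288 tool [-0.105 -0.004 -0.035] chest -0.252 -0.032 0.167
268 296 tool [-0.181 -0.    -0.082] chest -
[... 1917 characters left out ...]
0.251 -0.025 0.171
294 312 tool [-0.11   0.003 -0.03 ] chest -0.251 -0.025 0.174
302 240 tool [-0.004  0.012 -0.007] chest -0.173 -0.015 0.098
302 248 tool [-0.009  0.012 -0.004] chest -0.174 -0.016 0.104
302 256 tool [-0.036  0.01  -0.012] chest -0.195 -0.018 0.122
302 264 tool [-0.098  0.006 -0.039] chest -0.252 -0.022 0.159
302 272 tool [-0.102  0.005 -0.039] chest -0.254 -0.023 0.163
302 280 tool [-0.107  0.005 -0.039] chest -0.256 -0.023 0.167
302 288 tool [-0.112  0.005 -0.039] chest -0.259 -0.023 0.171
302 296 tool [-0.112  0.005 -0.037] chest -0.257 -0.023 0.172
302 304 tool [-0.112  0.005 -0.035] chest -0.256 -0.023 0.174
302 312 tool [-0.112  0.005 -0.032] chest -0.253 -0.023 0.175
```

View pics/w8c.png

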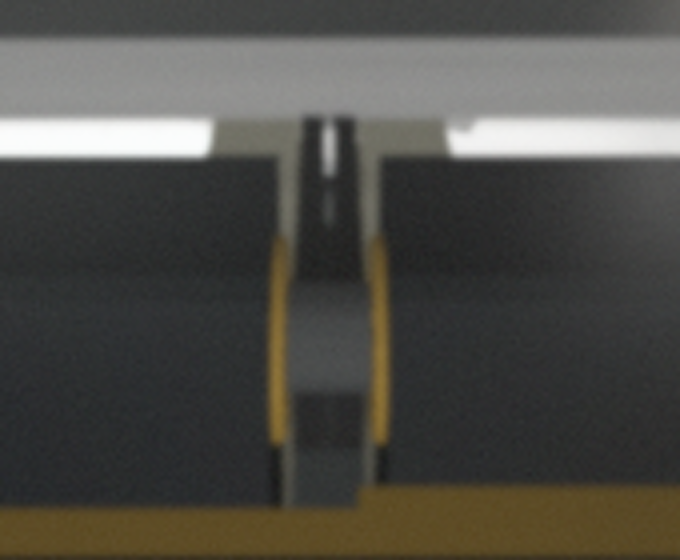

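View pics/s8.png

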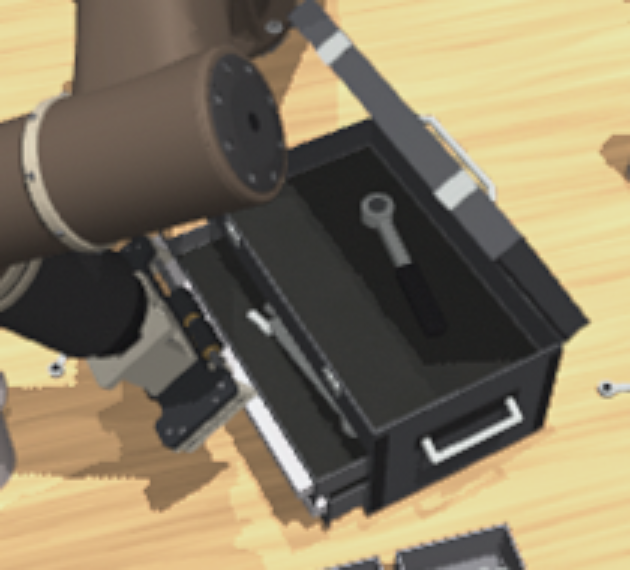

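```bash
python3 - <<'E'
from h import *
s=r.get_state();R=rot(s)
for x in (-.03,-.02,-.01,-.005,0,.005,.011):
    print(x,[tuple(np.round(px('wrist',s['tcp_pos']+R@np.array([x,0,z])),3)) for z in (-.0095,0,.0095)])
im=cv2.imread('pics/wrist7.png');cv2.imwrite('pics/w7c.png',cv2.resize(im[220:330,200:370],None,fx=4,fy=4,interpolation=cv2.INTER_CUBIC))
E
```

```text
-0.03 [(np.float64(282.426), np.float64(254.42), np.float64(0.166)), (np.float64(282.412), np.float64(269.992), np.float64(0.169)), (np.float64(282.399), np.float64(285.043), np.float64(0.172))]
-0.02 [(np.float64(282.39), np.float64(246.836), np.float64(0.175)), (np.float64(282.377), np.float64(261.697), np.float64(0.178)), (np.float64(282.365), np.float64(276.087), np.float64(0.181))]
-0.01 [(np.float64(282.357), np.float64(240.035), np.float64(0.185)), (np.float64(282.345), np.float64(254.244), np.float64(0.188)), (np.float64(282.334), np.float64(268.026), np.float64(0.191))]
-0.005 [(np.float64(282.341), np.float64(236.89), np.float64(0.19)), (np.float64(282.331), np.float64(250.795), np.float64(0.193)), (np.float64(282.32), np.float64(264.291), np.float64(0.195))]
0 [(np.float64(282.327), np.float64(233.9), np.float64(0.194)), (np.float64(282.317), np.float64(247.512), np.float64(0.197)), (np.float64(282.306), np.float64(260.734), np.float64(0.2))]
0.005 [(np.float64(282.313), np.float64(231.053), np.float64(0.199)), (np.float64(282.303), np.float64(244.384), np.float64(0.202)), (np.float64(282.294), np.float64(257.342), np.float64(0.205))]
0.011 [(np.float64(282.297), np.float64(227.812), np.float64(0.205)), (np.float64(282.288), np.float64(240.82), np.float64(0.208)), (np.float64(282.279), np.float64(253.475), np.float64(0.211))]
```

View pics/w7c.png

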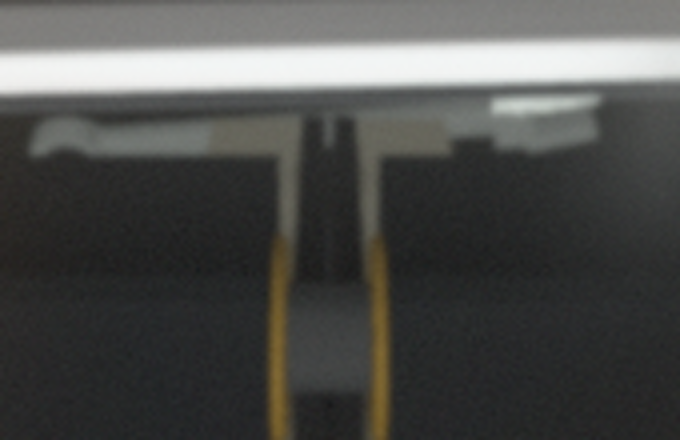

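```bash
cat >> h.py <<'E'
TIP=-.022
def st():
    s=r.get_state();R=rot(s);print('j',s['joints'].round(1),'F',s['contact_force'].round(1),'X',R[:,0].round(2))
    p=s['tcp_pos']+R[:,0]*TIP-C; q=p+R[:,2]*.0095;print('TIP chest',(p@EX).round(4),(p@EY).round(4),p[2].round(4),'front corner',(q@EX).round(4),q[2].round(4))
E
python3 - <<'E'
from h import *
R=Rt(57)
st();to(ch(-.21,-.03,.088)-R[:,0]*TIP,R)
to(ch(-.11,-.03,.088)-R[:,0]*TIP,R)
E
```

```text
j [-12.3  36.5  16.3 -29.4 -86.1  31.8] F [ 0.2 -0.9  0.2] X [-0.13  0.53 -0.84]
TIP chest -0.1785 -0.0278 0.1167 front corner -0.1705 0.1218
t 9.22 tcp [ 0.6571 -0.1138  0.0982] tips [ 0.6557 -0.108   0.089 ]
shift shares [ 0.34 -0.11 -2.1 ] minrows 2.1
turn shares [-0.01 -0.01 -0.02]
t 9.22 tcp [ 0.6571 -0.1138  0.0982] tips [ 0.6557 -0.108   0.089 ]
shift shares [ 3.07 -0.12  2.09] minrows 3.1
turn shares [-0.01 -0.01 -0.02]
```

Emit:
arm_command([
  {"dx":-0.27,"dy":0,"dz":-0.42,"wx":0,"wy":0,"wz":0},
  {"dx":-0.27,"dy":0,"dz":-0.42,"wx":0,"wy":0,"wz":0},
  {"dx":-0.27,"dy":0,"dz":-0.42,"wx":0,"wy":0,"wz":0},
  {"dx":-0.27,"dy":0,"dz":-0.42,"wx":0,"wy":0,"wz":0},
  {"dx":0.59,"dy":0,"dz":-0.38,"wx":0,"wy":0,"wz":0},
  {"dx":0.59,"dy":0,"dz":-0.38,"wx":0,"wy":0,"wz":0},
  {"dx":0,"dy":0,"dz":0,"wx":0,"wy":0,"wz":0},
])

```text
time_s: 9.8
tcp_pos: [0.6683, -0.1611, 0.0694]
eef_rot: [-0.1, 57.2, 102.9]
contact_force: [-0.4, 1.1, -0.9]
gripper_width: 0.0002
```

```bash
python3 - <<'E'
from h import *
R=Rt(57)
st();to(ch(-.17,-.03,.088)-R[:,0]*TIP,R)
im,d=r.capture('wrist');save('wrist9',im)
E
```

```text
j [-15.4  40.4  19.4 -28.5 -86.5  34.7] F [-0.4  1.1 -0.9] X [-0.12  0.53 -0.84]
TIP chest -0.2271 -0.0279 0.0879 front corner -0.2191 0.093
t 9.8 tcp [ 0.6683 -0.1611  0.0694] tips [ 0.667  -0.1553  0.0602]
shift shares [ 1.54 -0.1   2.41] minrows 2.4
turn shares [-0.02 -0.05  0.03]
```

View pics/wrist9.png

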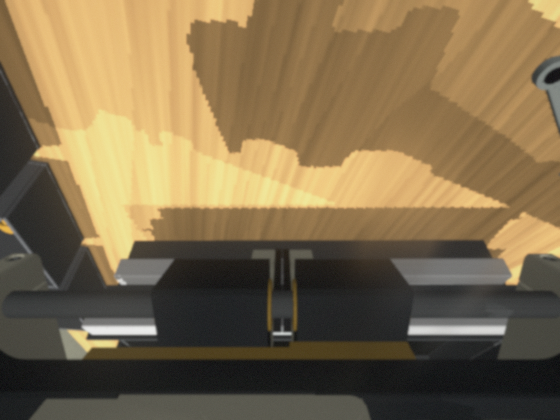

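Emit:
arm_command([
  {"dx":0.27,"dy":0,"dz":0.42,"wx":0,"wy":0,"wz":0},
  {"dx":0.27,"dy":0,"dz":0.42,"wx":0,"wy":0,"wz":0},
  {"dx":0.27,"dy":0,"dz":0.42,"wx":0,"wy":0,"wz":0},
  {"dx":0.27,"dy":0,"dz":0.42,"wx":0,"wy":0,"wz":0},
  {"dx":0.27,"dy":0,"dz":0.42,"wx":0,"wy":0,"wz":0},
  {"dx":0.27,"dy":0,"dz":0.42,"wx":0,"wy":0,"wz":0},
  {"dx":0.27,"dy":0,"dz":0.42,"wx":0,"wy":0,"wz":0},
])

```text
time_s: 10.43
tcp_pos: [0.6512, -0.0886, 0.0703]
eef_rot: [-0.1, 57.4, 103.0]
contact_force: [-0.0, -3.4, -2.2]
gripper_width: 0.0005
```

```bash
cat > rails.py <<'E'
from h import *
def rails(name):
    im,d=r.capture('wrist');save(name,im);P=cloud('wrist',d)-C
    Q=np.stack([P@EX,P@EY,P[...,2]],-1)
    for nm,z0,z1 in (('low',.044,.057),('top',.09,.102)):
        for a,b in ((-.16,-.06),(.02,.16)):
            k=(d>0)&(Q[...,2]>z0)&(Q[...,2]<z1)&(Q[...,1]>a)&(Q[...,1]<b)&(Q[...,0]<-.06)&(Q[...,0]>-.2)
            x=Q[k][:,0];print(nm,a,len(x),np.percentile(x,[5,25,50]).round(3) if len(x) else '')
E
python3 - <<'E'
from rails import *
st();rails('wrist10')
E
```

```text
j [-10.5  36.4  12.5 -29.9 -81.6  32.1] F [-0.  -3.4 -2.2] X [-0.12  0.52 -0.84]
TIP chest -0.1525 -0.0278 0.0888 front corner -0.1445 0.0939
low -0.16 2668 [-0.155 -0.155 -0.155]
low 0.02 4240 [-0.156 -0.155 -0.155]
top -0.16 1865 [-0.144 -0.143 -0.143]
top 0.02 2110 [-0.144 -0.144 -0.143]
```

View pics/wrist10.png

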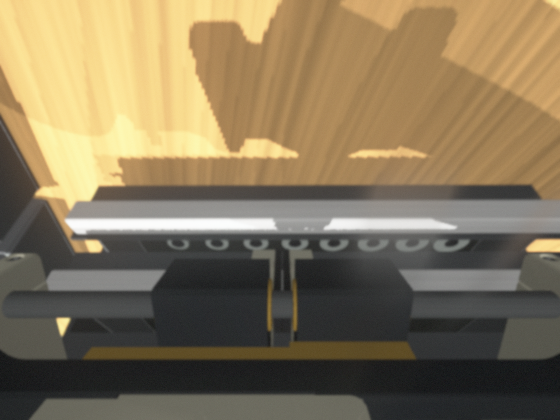

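Emit:
arm_command([
  {"dx":0.22,"dy":0,"dz":0.34,"wx":0,"wy":0,"wz":0},
  {"dx":0.22,"dy":0,"dz":0.34,"wx":0,"wy":0,"wz":0},
  {"dx":0.18,"dy":0,"dz":0.28,"wx":0,"wy":0,"wz":0},
  {"dx":0.18,"dy":0,"dz":0.28,"wx":0,"wy":0,"wz":0},
])

```text
time_s: 10.82
tcp_pos: [0.645, -0.0602, 0.0713]
eef_rot: [-0.4, 57.9, 102.8]
contact_force: [3.0, -34.3, 0.0]
gripper_width: 0.0005
```

```bash
python3 - <<'E'
from rails import *
st();rails('wrist11')
E
```

```text
j [ -8.2  34.8   9.9 -30.3 -79.4  30.9] F [  3.  -34.3   0. ] X [-0.12  0.52 -0.85]
TIP chest -0.1233 -0.0282 0.0899 front corner -0.1152 0.0949
low -0.16 3253 [-0.158 -0.158 -0.158]
low 0.02 5310 [-0.159 -0.158 -0.157]
top -0.16 1892 [-0.118 -0.118 -0.117]
top 0.02 2101 [-0.119 -0.118 -0.118]
```

Emit:
arm_command([
  {"dx":-0.27,"dy":0,"dz":-0.42,"wx":0,"wy":0,"wz":0},
  {"dx":-0.27,"dy":0,"dz":-0.42,"wx":0,"wy":0,"wz":0},
  {"dx":-0.27,"dy":0,"dz":-0.42,"wx":0,"wy":0,"wz":0},
  {"dx":-0.27,"dy":0,"dz":-0.42,"wx":0,"wy":0,"wz":0},
  {"dx":-0.27,"dy":0,"dz":-0.42,"wx":0,"wy":0,"wz":0},
  {"dx":-0.27,"dy":0,"dz":-0.42,"wx":0,"wy":0,"wz":0},
  {"dx":-0.27,"dy":0,"dz":-0.42,"wx":0,"wy":0,"wz":0},
  {"dx":0.6,"dy":0,"dz":-0.39,"wx":0,"wy":-0.05,"wz":0},
  {"dx":0.6,"dy":0,"dz":-0.39,"wx":0,"wy":-0.05,"wz":0},
  {"dx":0.6,"dy":0,"dz":-0.39,"wx":0,"wy":-0.05,"wz":0},
  {"dx":0,"dy":0,"dz":0,"wx":0,"wy":0,"wz":0},
])

```text
time_s: 11.78
tcp_pos: [0.6631, -0.1348, 0.0264]
eef_rot: [-0.6, 57.1, 102.6]
contact_force: [-1.0, 0.5, -2.1]
gripper_width: 0.0007
```

```bash
python3 - <<'E'
from rails import *
st();rails('wrist12');R=Rt(57);to(ch(-.19,-.03,.046)-R[:,0]*TIP,R)
E
```

```text
j [-13.8  41.4  15.4 -29.5 -81.3  36.1] F [-1.   0.5 -2.1] X [-0.12  0.53 -0.84]
TIP chest -0.2003 -0.0287 0.0449 front corner -0.1923 0.05
low -0.16 0 
low 0.02 243 [-0.092 -0.084 -0.077]
top -0.16 0 
top 0.02 0 
t 11.83 tcp [ 0.6634 -0.135   0.0275] tips [ 0.6621 -0.1291  0.0183]
shift shares [ 0.29 -0.04  0.44] minrows 0.4
turn shares [ 0.01 -0.03  0.08]
```

View pics/wrist12.png

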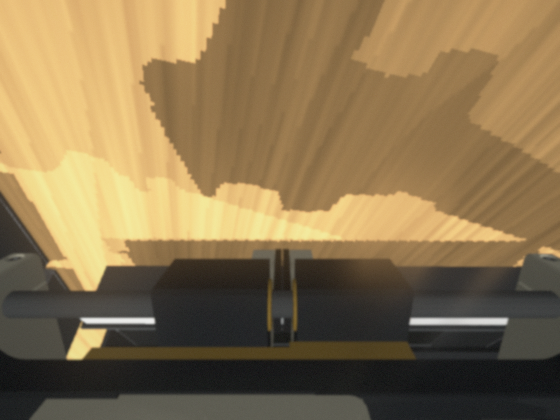

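Emit:
arm_command([
  {"dx":0.27,"dy":0,"dz":0.42,"wx":0,"wy":0,"wz":0},
  {"dx":0.27,"dy":0,"dz":0.42,"wx":0,"wy":0,"wz":0},
  {"dx":0.27,"dy":0,"dz":0.42,"wx":0,"wy":0,"wz":0},
  {"dx":0.27,"dy":0,"dz":0.42,"wx":0,"wy":0,"wz":0},
  {"dx":0.27,"dy":0,"dz":0.42,"wx":0,"wy":0,"wz":0},
  {"dx":0.27,"dy":0,"dz":0.42,"wx":0,"wy":0,"wz":0},
])

```text
time_s: 12.33
tcp_pos: [0.6491, -0.073, 0.0279]
eef_rot: [-0.7, 57.3, 102.5]
contact_force: [0.5, -2.9, -3.0]
gripper_width: 0.0002
```

```bash
python3 - <<'E'
from rails import *
st();rails('wrist13')
E
```

```text
j [ -9.5  38.2   9.8 -30.9 -77.2  33.9] F [ 0.5 -2.9 -3. ] X [-0.12  0.53 -0.84]
TIP chest -0.1369 -0.0292 0.0465 front corner -0.1289 0.0516
low -0.16 1960 [-0.128 -0.128 -0.127]
low 0.02 2297 [-0.129 -0.128 -0.128]
top -0.16 669 [-0.199 -0.193 -0.184]
top 0.02 1122 [-0.198 -0.187 -0.179]
```

Emit:
arm_command([
  {"dx":0.16,"dy":0,"dz":0.26,"wx":0,"wy":0,"wz":0},
  {"dx":0.14,"dy":0,"dz":0.24,"wx":0,"wy":0,"wz":0},
  {"dx":0.06,"dy":0,"dz":0.1,"wx":0,"wy":0,"wz":0},
])

```text
time_s: 12.63
tcp_pos: [0.6467, -0.0601, 0.0295]
eef_rot: [-1.0, 57.8, 102.4]
contact_force: [1.6, -15.1, -5.2]
gripper_width: 0.0002
```

```bash
python3 - <<'E'
from rails import *
st();rails('wrist14')
E
```

```text
j [ -8.4  37.3   8.6 -30.9 -76.   33.3] F [  1.6 -15.1  -5.2] X [-0.11  0.52 -0.85]
TIP chest -0.1236 -0.0298 0.0481 front corner -0.1156 0.0531
low -0.16 1955 [-0.118 -0.118 -0.117]
low 0.02 2308 [-0.119 -0.118 -0.118]
top -0.16 3699 [-0.198 -0.195 -0.194]
top 0.02 3918 [-0.197 -0.194 -0.192]
```

Emit:
arm_command([
  {"dx":-0.27,"dy":0,"dz":-0.42,"wx":0,"wy":0,"wz":0},
  {"dx":-0.4,"dy":0,"dz":-0.65,"wx":0,"wy":0,"wz":0},
  {"dx":-0.4,"dy":0,"dz":-0.65,"wx":0,"wy":0,"wz":0},
  {"dx":-0.4,"dy":0,"dz":-0.65,"wx":0,"wy":0,"wz":0},
  {"dx":-0.4,"dy":0,"dz":-0.65,"wx":0,"wy":0,"wz":0},
  {"dx":-0.84,"dy":0,"dz":0.5,"wx":0,"wy":0,"wz":0},
  {"dx":-0.84,"dy":0,"dz":0.5,"wx":0,"wy":0,"wz":0},
  {"dx":-0.84,"dy":0,"dz":0.5,"wx":0,"wy":0,"wz":0},
  {"dx":-0.84,"dy":0,"dz":0.5,"wx":0,"wy":0,"wz":0},
  {"dx":-0.84,"dy":0,"dz":0.5,"wx":0,"wy":0,"wz":0},
  {"dx":-0.84,"dy":0,"dz":0.5,"wx":0,"wy":0,"wz":0},
  {"dx":0,"dy":0,"dz":0,"wx":0,"wy":1,"wz":0},
  {"dx":0,"dy":0,"dz":0,"wx":0,"wy":1,"wz":0},
  {"dx":0,"dy":0,"dz":0,"wx":0,"wy":1,"wz":0},
  {"dx":0,"dy":0,"dz":0,"wx":0,"wy":1,"wz":0},
  {"dx":0,"dy":0,"dz":0,"wx":0,"wy":1,"wz":0},
  {"dx":0,"dy":0,"dz":0,"wx":0,"wy":1,"wz":0},
  {"dx":0,"dy":0,"dz":0,"wx":0,"wy":1,"wz":0},
])

```text
time_s: 14.18
tcp_pos: [0.6691, -0.1628, 0.1506]
eef_rot: [-136.6, 89.2, -34.6]
contact_force: [-0.1, -0.6, -0.1]
gripper_width: 0.0004
```

```bash
python3 - <<'E'
from h import *
R=Rt(90)
st();to(ch(-.17,0,.39)-R[:,0]*TIP,R)
im,d=r.capture('top');save('top15',im)
im,d=r.capture('scene');save('scene15',im)
E
```

```text
j [  2.8  23.3  -2.6   0.5 -63.5   9. ] F [-0.1 -0.6 -0.1] X [ 0.01 -0.01 -1.  ]
TIP chest -0.2167 -0.0281 0.1726 front corner -0.2072 0.1725
t 14.18 tcp [ 0.6691 -0.1628  0.1506] tips [ 0.6692 -0.1629  0.1396]
shift shares [-10.91   1.36   2.21] minrows 10.9
turn shares [-0.26 -0.13  0.12]
```

View pics/scene15.png

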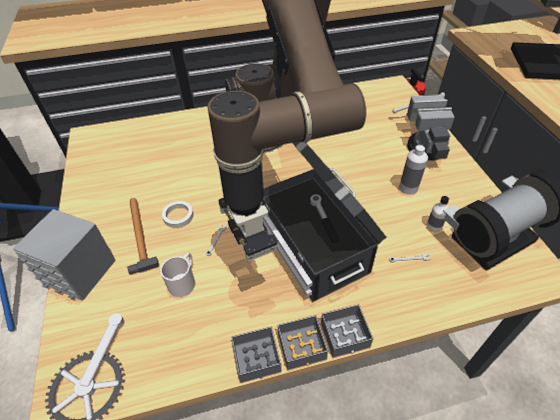

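View pics/top15.png

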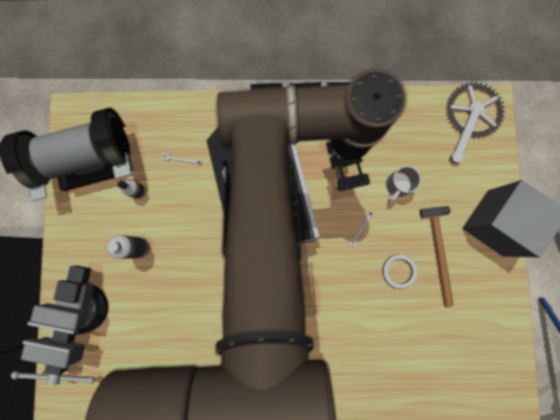

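```bash
python3 - <<'E'
from h import *
im,d=r.capture('top');P=cloud('top',d)
for u,v in ((235,110),(260,110),(300,110),(262,150),(262,200),(262,250),(225,150),(375,95)): print(u,v,P[v,u].round(3))
E
```

```text
235 110 [0.652 0.065 0.598]
260 110 [0.652 0.024 0.597]
300 110 [ 0.651 -0.042  0.595]
262 150 [0.574 0.019 0.638]
262 200 [0.491 0.017 0.686]
262 250 [0.424 0.015 0.72 ]
225 150 [0.675 0.134 0.263]
375 95 [ 0.665 -0.16   0.616]
```

Emit:
arm_command([
  {"dx":-1,"dy":0.1,"dz":0,"wx":-0.02,"wy":-0.01,"wz":0.01},
  {"dx":-1,"dy":0.1,"dz":0,"wx":-0.02,"wy":-0.01,"wz":0.01},
  {"dx":-1,"dy":0.1,"dz":0,"wx":-0.02,"wy":-0.01,"wz":0.01},
  {"dx":-1,"dy":0.1,"dz":0,"wx":-0.02,"wy":-0.01,"wz":0.01},
  {"dx":-1,"dy":0.1,"dz":0,"wx":-0.02,"wy":-0.01,"wz":0.01},
  {"dx":-1,"dy":0.1,"dz":0,"wx":-0.02,"wy":-0.01,"wz":0.01},
  {"dx":-1,"dy":0.1,"dz":0,"wx":-0.02,"wy":-0.01,"wz":0.01},
  {"dx":-1,"dy":0.1,"dz":0,"wx":-0.02,"wy":-0.01,"wz":0.01},
  {"dx":-1,"dy":0.1,"dz":0,"wx":-0.02,"wy":-0.01,"wz":0.01},
  {"dx":-1,"dy":0.1,"dz":0,"wx":-0.02,"wy":-0.01,"wz":0.01},
  {"dx":-1,"dy":0.1,"dz":0,"wx":0,"wy":0,"wz":0},
  {"dx":-1,"dy":0.1,"dz":0,"wx":0,"wy":0,"wz":0},
])

```text
time_s: 15.33
tcp_pos: [0.6436, -0.1822, 0.3935]
eef_rot: [29.0, 87.9, 131.2]
contact_force: [1.2, -0.2, 0.4]
gripper_width: 0.0002
```

```bash
python3 - <<'E'
from h import *
R=Rt(90)
st();to(ch(.05,0,.4)-R[:,0]*TIP,R)
im,d=r.capture('wrist');save('wrist16',im)
E
```

```text
j [ -0.1  18.5  22.1  -1.6 -95.   12.2] F [ 1.2 -0.2  0.4] X [-0.02  0.03 -1.  ]
TIP chest -0.2307 0.0006 0.4155 front corner -0.2212 0.4158
t 15.33 tcp [ 0.6436 -0.1822  0.3935] tips [ 0.6433 -0.1819  0.3825]
shift shares [ 1.23  0.18 13.97] minrows 14.0
turn shares [-0.22  0.4  -0.22]
```

View pics/wrist16.png

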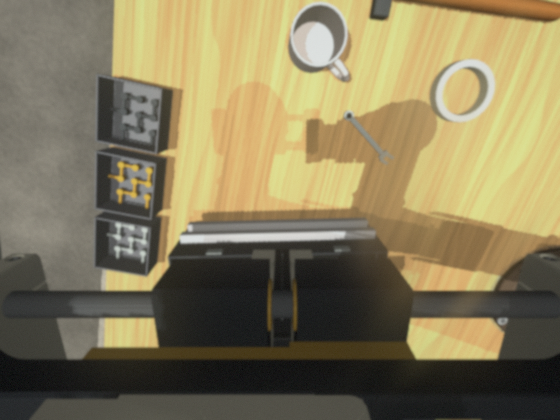

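Emit:
arm_command([
  {"dx":0,"dy":0,"dz":1,"wx":-0.02,"wy":0.03,"wz":-0.02},
  {"dx":0,"dy":0,"dz":1,"wx":-0.02,"wy":0.03,"wz":-0.02},
  {"dx":0,"dy":0,"dz":1,"wx":-0.02,"wy":0.03,"wz":-0.02},
  {"dx":0,"dy":0,"dz":1,"wx":-0.02,"wy":0.03,"wz":-0.02},
  {"dx":0,"dy":0,"dz":1,"wx":-0.02,"wy":0.03,"wz":-0.02},
  {"dx":0,"dy":0,"dz":1,"wx":-0.02,"wy":0.03,"wz":-0.02},
  {"dx":0,"dy":0,"dz":1,"wx":-0.02,"wy":0.03,"wz":-0.02},
  {"dx":0,"dy":0,"dz":1,"wx":-0.02,"wy":0.03,"wz":-0.02},
  {"dx":0,"dy":0,"dz":1,"wx":-0.02,"wy":0.03,"wz":-0.02},
  {"dx":0,"dy":0,"dz":1,"wx":-0.02,"wy":0.03,"wz":-0.02},
  {"dx":0,"dy":0,"dz":1,"wx":0,"wy":0,"wz":0},
  {"dx":0,"dy":0,"dz":1,"wx":0,"wy":0,"wz":0},
  {"dx":0,"dy":0,"dz":1,"wx":0,"wy":0,"wz":0},
  {"dx":0,"dy":0,"dz":1,"wx":0,"wy":0,"wz":0},
])

```text
time_s: 16.55
tcp_pos: [0.5888, 0.0823, 0.4074]
eef_rot: [4.6, 88.3, 106.4]
contact_force: [1.0, 0.0, 1.0]
gripper_width: 0.0004
```

```bash
cat > lid.py <<'E'
from h import *
def lidz(name,cam='wrist'):
    im,d=r.capture(cam);save(name,im);P=cloud(cam,d)-C;Q=np.stack([P@EX,P@EY,P[...,2]],-1)
    k=(d>0)&(Q[...,2]>.16)&(Q[...,2]<.37)&(abs(Q[...,1])<.175)&(abs(Q[...,0])<.14)
    return Q,k,im
E
python3 - <<'E'
from lid import *
R=Rt(90)
st();to(ch(.05,0,.34)-R[:,0]*TIP,R)
Q,k,im=lidz('wrist17');print(k.sum());L=Q[k]
for a in np.arange(-.16,.17,.04):
    q=L[abs(L[:,1]-a)<.02]; 
    if len(q)>20: print(a.round(2),len(q),'front x',np.percentile(q[:,0],2).round(3),'max z',np.percentile(q[:,2],98).round(3))
im,d=r.capture('scene');save('scene17',im[60:330,160:440])
E
```

```text
j [ 25.6   9.7  12.3  -1.7 -92.3 -13.9] F [1. 0. 1.] X [-0.01  0.03 -1.  ]
TIP chest 0.0394 -0.0061 0.4294 front corner 0.0488 0.4297
t 16.55 tcp [0.5888 0.0823 0.4074] tips [0.5887 0.0827 0.3964]
shift shares [4.49 0.31 0.36] minrows 4.5
turn shares [-0.32  0.37 -0.03]
23707
-0.16 2305 front x 0.002 max z 0.338
-0.12 2737 front x 0.001 max z 0.339
-0.08 2751 front x 0.002 max z 0.339
-0.04 2850 front x 0.002 max z 0.338
0.0 2828 front x 0.002 max z 0.338
0.04 2819 front x 0.002 max z 0.338
0.08 2828 front x 0.001 max z 0.339
0.12 2749 front x 0.001 max z 0.339
0.16 1840 front x 0.001 max z 0.338
```

View pics/wrist17.png

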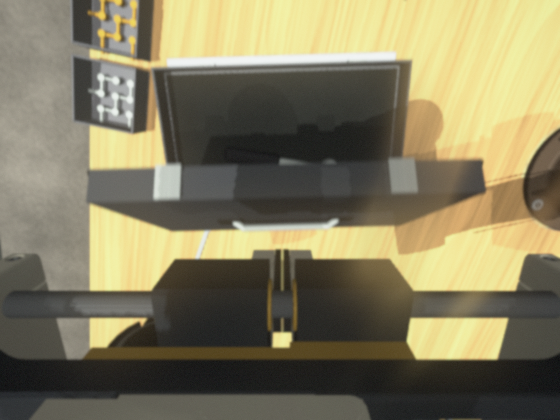

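View pics/scene17.png

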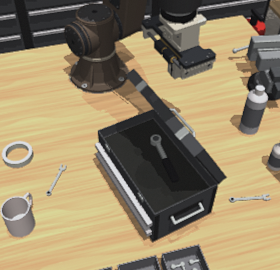

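Emit:
arm_command([
  {"dx":0.9,"dy":0.06,"dz":0.1,"wx":-0.06,"wy":0.07,"wz":0},
  {"dx":0.9,"dy":0.06,"dz":0.1,"wx":-0.06,"wy":0.07,"wz":0},
  {"dx":0.9,"dy":0.06,"dz":0.1,"wx":-0.06,"wy":0.07,"wz":0},
  {"dx":0.9,"dy":0.06,"dz":0.1,"wx":-0.06,"wy":0.07,"wz":0},
  {"dx":0.9,"dy":0.06,"dz":0.1,"wx":-0.06,"wy":0.07,"wz":0},
  {"dx":0,"dy":0,"dz":0,"wx":0,"wy":0,"wz":0},
])

```text
time_s: 17.15
tcp_pos: [0.5836, 0.0889, 0.3157]
eef_rot: [21.4, 89.5, 124.4]
contact_force: [-0.5, -0.2, -0.8]
gripper_width: 0.0006
```

```bash
python3 - <<'E'
from lid import *
R=Rt(90)
st();to(ch(.042,0,.333)-R[:,0]*TIP,R)
Q,k,im=lidz('wrist18')
E
```

```text
j [ 27.3   9.8   0.6  -0.5 -80.9 -14.2] F [-0.5 -0.2 -0.8] X [-0.    0.01 -1.  ]
TIP chest 0.0474 -0.0026 0.3377 front corner 0.0569 0.3378
t 17.15 tcp [0.5836 0.0889 0.3157] tips [0.5835 0.089  0.3047]
shift shares [ 0.23  0.12 -0.28] minrows 0.3
turn shares [-0.04  0.1  -0.04]
```

View pics/wrist18.png

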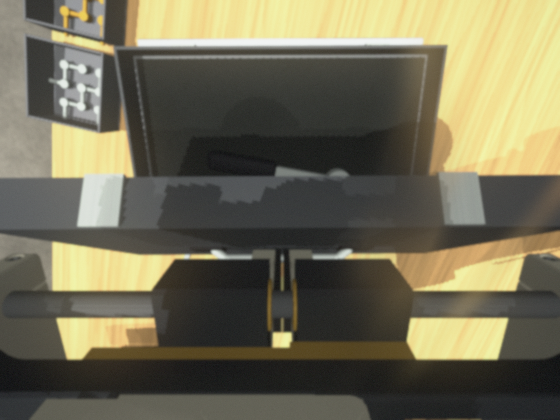

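Emit:
arm_command([
  {"dx":0.6,"dy":0,"dz":-0.1,"wx":0,"wy":0,"wz":0},
  {"dx":0.26,"dy":0,"dz":-0.55,"wx":0,"wy":0,"wz":0},
  {"dx":0.26,"dy":0,"dz":-0.55,"wx":0,"wy":0,"wz":0},
  {"dx":0.39,"dy":0,"dz":-0.59,"wx":0,"wy":0,"wz":0},
])

```text
time_s: 17.53
tcp_pos: [0.5956, 0.0524, 0.291]
eef_rot: [-20.9, 89.3, 82.1]
contact_force: [-4.0, 1.8, 1.2]
gripper_width: 0.0004
```

```bash
python3 - <<'E'
from lid import *
st()
Q,k,im=lidz('wrist19');L=Q[k];print('front x',np.percentile(L[:,0],2).round(3),'max z',np.percentile(L[:,2],98).round(3))
E
```

```text
j [ 23.3  10.7  -1.3  -0.6 -77.6 -10.2] F [-4.   1.8  1.2] X [ 0.    0.01 -1.  ]
TIP chest 0.0091 -0.0058 0.313 front corner 0.0186 0.3131
front x -0.033 max z 0.328
```

View pics/wrist19.png

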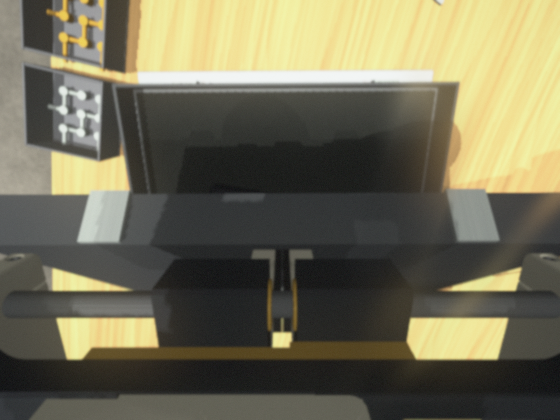

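Emit:
arm_command([
  {"dx":0.42,"dy":0,"dz":-0.57,"wx":0,"wy":0,"wz":0},
  {"dx":0.45,"dy":0,"dz":-0.54,"wx":0,"wy":0,"wz":0},
  {"dx":0.5,"dy":0,"dz":-0.52,"wx":0,"wy":0,"wz":0},
  {"dx":0.52,"dy":0,"dz":-0.48,"wx":0,"wy":0,"wz":0},
  {"dx":0.55,"dy":0,"dz":-0.44,"wx":0,"wy":0,"wz":0},
  {"dx":0.58,"dy":0,"dz":-0.4,"wx":0,"wy":0,"wz":0},
])

```text
time_s: 18.08
tcp_pos: [0.6119, -0.0125, 0.227]
eef_rot: [-38.0, 89.1, 64.8]
contact_force: [0.3, 2.7, 1.2]
gripper_width: 0.0001
```

```bash
python3 - <<'E'
from lid import *
st()
Q,k,im=lidz('wrist20');L=Q[k];print('front x',np.percentile(L[:,0],2).round(3),'max z',np.percentile(L[:,2],98).round(3))
E
```

```text
j [ 16.6  13.7  -5.8  -0.7 -70.   -3.6] F [0.3 2.7 1.2] X [ 0.01  0.01 -1.  ]
TIP chest -0.0579 -0.0068 0.249 front corner -0.0484 0.2491
front x -0.099 max z 0.359
```

View pics/wrist20.png

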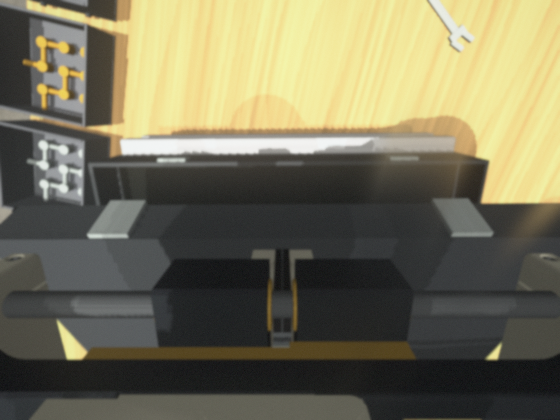

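Emit:
arm_command([
  {"dx":0.6,"dy":0,"dz":-0.3,"wx":0,"wy":0,"wz":0},
  {"dx":0.62,"dy":0,"dz":-0.25,"wx":0,"wy":0,"wz":0},
  {"dx":0.62,"dy":0,"dz":-0.2,"wx":0,"wy":0,"wz":0},
  {"dx":0.62,"dy":0,"dz":-0.12,"wx":0,"wy":0,"wz":0},
  {"dx":0.4,"dy":0,"dz":-0.05,"wx":0,"wy":0,"wz":0},
])

```text
time_s: 18.55
tcp_pos: [0.617, -0.0362, 0.1646]
eef_rot: [-43.2, 89.4, 59.4]
contact_force: [-0.2, 0.3, 1.0]
gripper_width: 0.0006
```

```bash
python3 - <<'E'
from lid import *
st()
Q,k,im=lidz('wrist21')
E
```

```text
j [ 14.4  16.7 -10.1  -0.5 -62.8  -1.5] F [-0.2  0.3  1. ] X [ 0.01  0.01 -1.  ]
TIP chest -0.082 -0.0064 0.1866 front corner -0.0725 0.1867
```

View pics/wrist21.png

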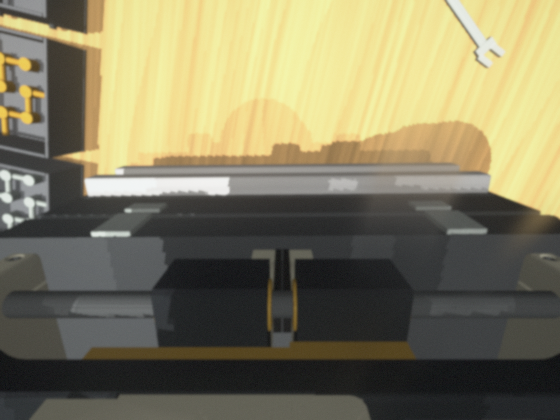

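Near shut; press on in small steps.

Emit:
arm_command([
  {"dx":0.25,"dy":0,"dz":0,"wx":0,"wy":0,"wz":0},
  {"dx":0.2,"dy":0,"dz":0,"wx":0,"wy":0,"wz":0},
])

```text
time_s: 18.77
tcp_pos: [0.6169, -0.037, 0.1579]
eef_rot: [-48.5, 89.5, 54.2]
contact_force: [-21.1, 9.5, 48.3]
gripper_width: 0.0008
```

```bash
python3 - <<'E'
from lid import *
st()
E
```

```text
j [ 14.4  17.  -10.7  -0.4 -62.   -1.5] F [-21.1   9.5  48.3] X [ 0.01  0.01 -1.  ]
TIP chest -0.0827 -0.0061 0.1799 front corner -0.0732 0.18
```

Emit:
arm_command([
  {"dx":-0.4,"dy":0,"dz":0,"wx":0,"wy":0,"wz":0},
  {"dx":-1,"dy":0,"dz":0,"wx":0,"wy":0,"wz":0},
  {"dx":-1,"dy":0,"dz":0,"wx":0,"wy":0,"wz":0},
  {"dx":-1,"dy":0,"dz":0,"wx":0,"wy":0,"wz":0},
  {"dx":-1,"dy":0,"dz":0,"wx":0,"wy":0,"wz":0},
  {"dx":-1,"dy":0,"dz":0,"wx":0,"wy":0,"wz":0},
  {"dx":-1,"dy":0,"dz":-1,"wx":0,"wy":0,"wz":0},
  {"dx":-1,"dy":0,"dz":-1,"wx":0,"wy":0,"wz":0},
  {"dx":-0.5,"dy":0,"dz":-1,"wx":0,"wy":0,"wz":0},
  {"dx":-0.5,"dy":0,"dz":-1,"wx":0,"wy":0,"wz":0},
  {"dx":0,"dy":0,"dz":-1,"wx":0,"wy":0,"wz":0},
  {"dx":0,"dy":0,"dz":-1,"wx":0,"wy":0,"wz":0},
  {"dx":0,"dy":0,"dz":-1,"wx":0,"wy":0,"wz":0},
  {"dx":0,"dy":0,"dz":-1,"wx":0,"wy":0,"wz":0},
  {"dx":0,"dy":0,"dz":-1,"wx":0,"wy":0,"wz":0},
  {"dx":0,"dy":0,"dz":0,"wx":0,"wy":0,"wz":0},
])

```text
time_s: 20.1
tcp_pos: [0.6587, -0.219, 0.3417]
eef_rot: [-90.0, 89.1, 13.2]
contact_force: [-0.0, 0.5, -0.9]
gripper_width: 0.0007
```

```bash
python3 - <<'E'
from rails import *
st();rails('wrist22')
im,d=r.capture('scene');save('scene22',im)
n='scene';P=cloud(n,d)-C;Q=np.stack([P@EX,P@EY,P[...,2]],-1)
k=(d>0)&(Q[...,2]>.165)&(Q[...,2]<.2)&(abs(Q[...,1])<.15)&(abs(Q[...,0])<.085)&(abs(Q[...,0]-.01)>.03)
L=Q[k];print('lid scene',len(L),np.polyfit(L[:,0],L[:,2],1), np.median(L[L[:,0]<-.06][:,2]),np.median(L[L[:,0]>.06][:,2]))
im,d=r.capture('top');save('top22',im)
P=cloud('top',d)-C;Q=np.stack([P@EX,P@EY,P[...,2]],-1)
k=(d>0)&(Q[...,2]>.165)&(Q[...,2]<.2)&(abs(Q[...,1])<.15)&(abs(Q[...,0])<.085)&(abs(Q[...,0]-.01)>.03)
L=Q[k];print('lid top',len(L),np.polyfit(L[:,0],L[:,2],1) if len(L)>50 else '')
E
```

```text
j [ -2.5  19.3  16.3  -0.3 -86.1  15.7] F [-0.   0.5 -0.9] X [ 0.02  0.   -1.  ]
TIP chest -0.2693 -0.005 0.3637 front corner -0.2598 0.3637
low -0.16 81 [-0.117 -0.117 -0.116]
low 0.02 57 [-0.117 -0.117 -0.117]
top -0.16 0 
top 0.02 0 
lid scene 3171 [-0.00020545  0.17962893] 0.17963900522233345 0.179623251667649
lid top 990 [0.00247657 0.18051158]
```

View pics/scene22.png

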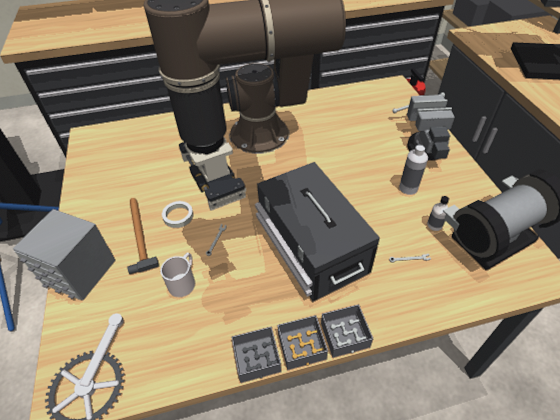

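View pics/wrist22.png

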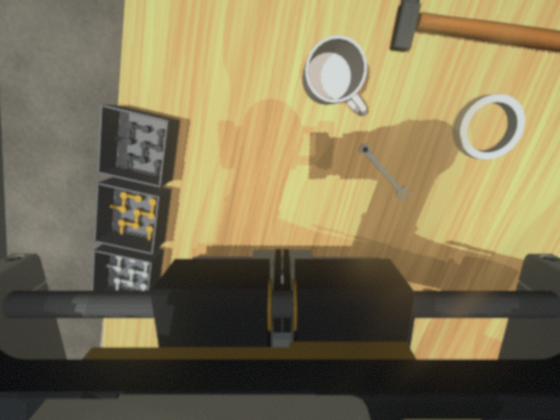

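```bash
python3 - <<'E'
from h import *
im,d=r.capture('scene')
P=cloud('scene',d)-C;Q=np.stack([P@EX,P@EY,P[...,2]],-1)
for z0,z1 in ((.044,.057),(.089,.107)):
    k=(d>0)&(Q[...,2]>z0)&(Q[...,2]<z1)&(abs(Q[...,1])<.15)&(Q[...,0]<-.09)&(Q[...,0]>-.18);x=Q[k]
    print(z0,len(x),np.percentile(x[:,0],[3,20,50,80]).round(4),np.polyfit(x[:,1],x[:,0],1) if len(x)>5 else '')
d0=np.load('d_scene0.npy');
k=(abs(d0-d)>.012)&(d>0)&(d0>0);v=np.zeros_like(im);v[k]=255;save('diff',v)
a=cv2.resize(im[150:310,240:390],None,fx=4,fy=4,interpolation=cv2.INTER_CUBIC);save('s23',a)
E
```

```text
0.044 175 [-0.1169 -0.1161 -0.1152 -0.1113] [-0.00287255 -0.11393253]
0.089 583 [-0.1165 -0.1154 -0.1101 -0.1036] [-0.00148637 -0.1095172 ]
```

View pics/s23.png

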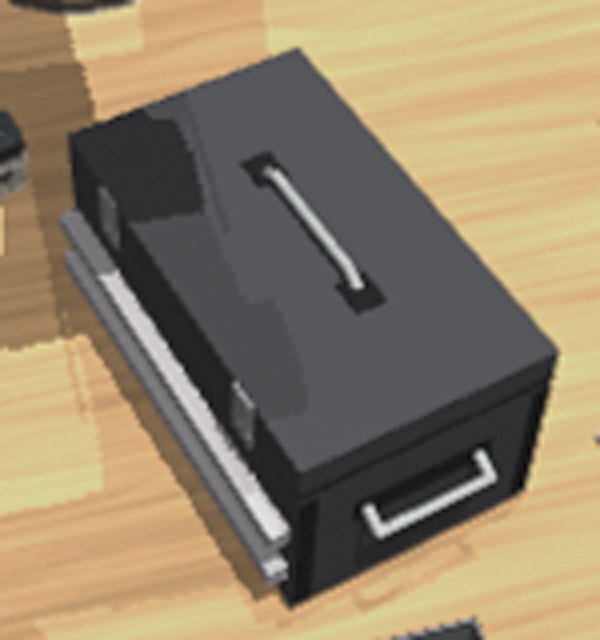

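View pics/diff.png

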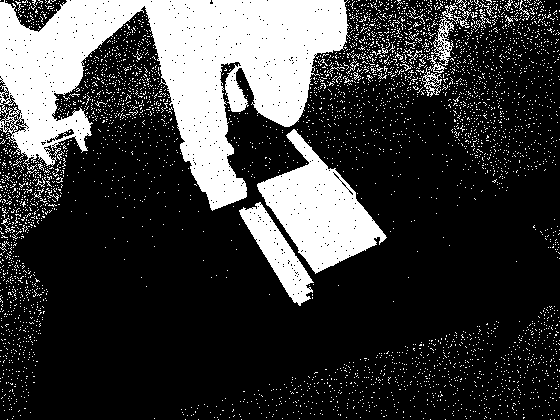

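Both rails sit about 16 mm proud of the chest front (x ≈ −0.117), so the drawers are home. The lid is flat at 0.180 m. The depth difference shows that only the drawers, the lid and the arm changed. I'm handing in.

```bash
python3 - <<'E'
from plant import r
print(r.close_job(), r.get_state()['time_s'])
E
```

```text
the job is handed in; nothing more can be done
the job is handed in; nothing more can be done
```

The chest is closed and the job was handed in at about 20 s of the 54 s allowed; no verdict was reported. I pushed the upper drawer, then the lower drawer, then the lid, using only the shut fingertips.

**Last checks, before handing in:**
- **Drawers:** both pull rails measured about 117 mm ahead of the chest's centre, where 116 mm is fully home. The pushes ended against the stops at about 34 N (upper) and 15 N (lower).
- **Lid:** it measured flat at 180 mm height, with a tilt of 0.003 rad or less in two cameras. The last press reached about 50 N, on the fingertips only.
- **Bench:** comparing depth images from start and end, only the drawers, the lid and the arm had changed.
- **Wrench and ratchet:** I did not see either after closing. The wrench was last in view lying in the drawer before the upper push. The ratchet was last in view lying in the tray just before the lid came down.

**Did not go to plan:**
- **First pushes on the upper drawer:** the fingertips passed over its rail and briefly into the open drawer, without moving it or the wrench. Wrist-camera depth put the shut fingertips about 33 mm further back than the stated 11 mm. I used the measured value from then on, and every later contact agreed with it.
- **Arm joint 3:** it came within about 0.1° of its range limit while I was tilting the tool, so I used less tilt.

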